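Float the tape feeder's dancer arm at mid-scale for the sensor teach-in

ROBOT

A 6-joint arm with a two-finger parallel gripper is mounted at the origin on the work surface. World frame = base frame: x ahead of the robot, y to its left, z up, the work surface at z = 0. Lengths are in m, angles in rad, forces in N, time in s.
With the tool pointing down it reaches from about 0.35 to 0.875 m from the base axis. Payload 15.5 kg.
Tool frame: the origin (TCP) lies on the centre line of the jaws, within the pads' length; the fingertips stand 19 mm ahead of it and the grasp point (between the pads) is the TCP (nose_length is the distance from the TCP to the fingertips, in m); z points along the fingers, y is the line along which they close (so a half turn about z gives the same grasp; the last joint's range is limited). The gripper opens to 85 mm and grips with 20 to 120 N. Pads are 22 mm wide; open, the fingers measure 114 mm over their backs; the gripper's body (76 mm by 85 mm) begins 54 mm behind the grasp point. The pads swing forward as they close: fully open they stand 13 mm farther back than shut.
Start: joints at [1.099, 0.494, 1.345, -0, 1.302, -0.096], TCP at [0.23, 0.581, 0.229] pointing down, gripper open.
Joint ranges: [-2.91, 2.91], [-0.82, 2.16], [0.22, 2.67], [-1.22, 4.37], [0.12, 2.79], [-3.08, 3.08]. Speed limits (rad/s): [1.89, 1.89, 2.57, 3.01, 3.01, 3.01].

INTERFACE

Orientations are given as a unit quaternion [x, y, z, w].
In Python, from workcell import * gives the robot as it stands.
- The arm moves only by the tool move_arm, never from a script. Its argument "targets" is a list of rows, each an object with "linear": the shift along the world's x, y, z in cm, a list of three; "roll": the turn about the world's z in rad; "hand": the finger opening in cm, from 0 to 8.54. In form: [{"linear": [dx, dy, dz], "roll": roll, "hand": hand}, ...]. A call has 1 to 20 rows; each row is the pose to reach, as a shift and turn from the pose commanded when the call began; what a row does not reach only later rows make up. A row lasts 1/8 s, in which the tool goes at most 62.5 mm and 10.7 degrees, less where a joint would pass 70% of its speed; a pose out of reach is approached as far as the arm can. A call with a gripper value outside its range is refused whole. The fingers move at their own pace and stop on an object; "grip_force" is the grip in N (left out, the last holds). Time passes only in rows, so rows that repeat a pose let the fingers close. It gives the time, the measured TCP pose, the force, the opening and the grip force at its end, in the units of the state.
- get_obs(): the state, without advancing time (a new reading comes with each control period).
- snapshot(name): name is "scene" or "top" or "wrist"; returns a dict with "frame" (480x640x3 uint8, red, green, blue), "mtx" (3x3 intrinsics, pixels), "R" (3x3) and "t" (3): a world point X has camera coordinates R X + t. Camera axes: x right, y down, z forward; pixel columns grow to the right and rows downward; lengths in m; the calibration is good to about 2 mm. A picture is of the moment at which its call begins. There is no depth.
- hand_in(): hands the job in; it is judged then, once.
The state is a dict: "t": time; "joint_positions": joint angles; "qvel": joint speeds; "tau": joint torques, N m; "tcp_pos": TCP position; "ee_rot": TCP orientation; "wrist_force": force on the tool from outside, world axes, zero at the start; "moment": the same for the moment, N m; "finger_gap": finger opening in m; "grasp_force": force on a finger pad.
Only numpy, scipy, OpenCV 4.12 (cv2) and the standard library are available. Lean on these libraries where they do the work, as an engineer would, in place of code of your own. Each camera call takes 0.05 s, during which the arm holds its last target. There are 200 camera calls.

TASK

The dancer unit of the tape feeder is on the bench for its sensor teach-in. Working only with the tension lever, raise the dancer arm off the stop it leans on, float it at the long middle mark of the scale, inside the two medium marks beside it, and keep it there steadily for five seconds while the sensor learns the position; then let it down gently onto the same stop and let go of the lever. Do not touch the dancer arm, its roller or its weights, never let it bang into either stop, and leave the other things on the bench where they are.

Things in the scene. Friction and masses are not known exactly. Their poses are not given: they have to be found in the camera images.
- unit: fixed frame of the dancer unit: 250 x 220 x 12 mm aluminium base, grey bearing pedestal, white curved scale plate, sensor on a post. Origin on the bench in the pedestal's middle; z up; x along the spindle, from the lever side (-x, nearer the robot) to the dancer side (+x: scale, roller, sensor); y is the swing direction. Stands anywhere within 10 x 26 cm, turned up to 0.3 rad
- unit_spindle (a point): point on the spindle axis, 150 mm above the unit's origin. Dancer arm and tension lever both turn about this level axis (the unit's x) on low-friction bearings and are joined only by a soft torsion spring. The spring turns the dancer arm towards the lever with 0.12 N m per rad of angle between them
- dancer (a joint): angle A of the dancer arm from upright (rad), the scale's reading: 0 at the long middle mark, + leaning to the unit's +y; medium marks at -0.1 and +0.1; rubber stops at -0.42 (start) and +0.42. Top-heavy, it falls to a stop unless controlled: I A'' = G sin A + k L + T - c A', L = joint tension_lever, k 0.12 N m/rad, c 0.008 N m s/rad, other values: see roller_center
- tension_lever (a joint): angle L of the tension lever relative to the dancer arm (rad), + towards the unit's +y, range -1.3 to 1.3; 0 = spring relaxed: at the start, and when let go, the lever lies parallel to the arm. Lever angle from upright = dancer + tension_lever. Lifting the arm off its stop takes L = 0.45 to 0.8. The lever is light (0.16 kg) and balanced by a tail weight
- lever_handle (a point): middle of the lever's handle: black round bar, 18 mm across, reaching 40 mm either side of this point parallel to the spindle, 140 mm from the spindle axis, at unit x = -105 mm. Pinch it from above, fingers closing along the unit's y; it may turn in the grip as the lever swings. The steel lever (16 x 5 mm) runs from it to the spindle at unit x = -60 mm
- roller_center (a point): middle of the dancer arm's guide roller (58 mm across, unit x 60 to 116 mm), 200 mm above the spindle when upright, on a 12 mm wide bar at unit x 53 mm with a 60 mm counterweight 91 mm below the spindle and a brass collar. The arm's mass is not known (x 0.75 to 1.3). Nominal: I 0.0327 kg m2, G 0.196 N m, T 0.008 N m; with the lever held still a lean at mid-scale grows e-fold in 0.6 to 1.1 s
- tape_coil: loose coil of stiff edge tape lying flat, a ring 190 mm across, 110 mm hole, 23 mm high; origin at the centre of its underside
- spare_roller: loose spare guide roller standing on end right of the unit, 58 mm across, 60 mm high; origin at the centre of its underside
- wrench: loose open-end wrench lying left of the unit; origin on its underside
- screwdriver: loose screwdriver lying near the robot on the left; origin on its underside
- spray_can: loose spray can, 54 mm across, 170 mm high, to the left; origin at the centre of its underside
- grease_jar: loose white jar, 64 mm across, 65 mm high, right of the unit; origin at the centre of its underside
- edge_sample: loose board sample 110 x 160 x 18 mm, lying on the left; origin at the centre of its underside

How it is judged:
On the way:
1. the dancer arm floats steadily between the two medium marks (within 0.1 rad of upright, slower than 0.3 rad/s) for five seconds (value of joint dancer between -0.1 and 0.1 rad and velocity of joint dancer between -0.3 and 0.3 rad/s), for 5 s.
At the end, for the whole second after the job is handed in: The dancer arm is back at rest on the stop it started from (below -0.38 rad, slower than 0.1 rad/s) and the tension lever is let go with its spring relaxed (within 0.15 rad of parallel to the arm, slower than 0.5 rad/s) (value of joint dancer below -0.38 rad and velocity of joint dancer between -0.1 and 0.1 rad/s and value of joint tension_lever between -0.15 and 0.15 rad and velocity of joint tension_lever between -0.5 and 0.5 rad/s); the robot touches nothing.
It fails at once if the robot touches the dancer arm, its roller or its weights (contact force between any of the arm, the fingers and dancer_c0 above 0.5 N or contact force between any of the arm, the fingers and dancer_c1 above 0.5 N or contact force between any of the arm, the fingers and dancer_c2 above 0.5 N or contact force between any of the arm, the fingers and dancer_c3 above 0.5 N).
It fails at once if the dancer arm bangs into a stop (arrives faster than 0.4 rad/s) ((value of joint dancer above 0.38 rad and velocity of joint dancer above 0.4 rad/s) or (value of joint dancer below -0.38 rad and velocity of joint dancer below -0.4 rad/s)).
It fails at once if another thing on the bench is shifted by more than 30 mm (distance of any of tape_coil, spare_roller, wrench, screwdriver, spray_can, grease_jar, edge_sample from where it was at the start of the episode above 0.03 m).
It also fails if it takes over 72 s, if anything falls off the work surface, if the arm or the gripper's body presses on something with over 40 N, if the wrist force passes 120 N, or if a joint passes its speed limit or range.

## Working session

There is one attempt and no reset: what is moved stays moved. The work goes in short steps, Python scripts to look and compute and a tool call to move; the robot and the scene stay as the last step left them, time stands still between calls to the robot, and variables do not carry over. Pictures are saved under pics/ and viewed, at most 10 in all, crops included, and the job is handed in when it is done.

Besides the shell and the picture viewer there is one more tool, called after "Request:" as name(argument=value, ...), one argument or row to a line, values as JSON. move_arm: Moves the arm, as the interface text tells. Its arguments: {"type":"object","properties":{"targets":{"type":"array","items":{"type":"object","properties":{"linear":{"type":"array","items":{"type":"number"}},"roll":{"type":"number"},"hand":{"type":"number"}}}},"grip_force":{"type":"number"}},"required":["targets"]}

```bash
ls; mkdir -p pics
python3 - <<'E'
from workcell import *
import cv2,numpy as np
for n in ["scene","top"]:
    s=snapshot(n); cv2.imwrite(f"pics/{n}0.png",s["frame"][:,:,::-1]); np.savez(f"{n}0.npz",**s)
    print(n,s["mtx"].tolist(),np.round(s["R"],3).tolist(),s["t"])
o=get_obs();print(o)
E
```

```text
pics
scene [[547.7695863505473, 0.0, 319.1353666811893], [0.0, 547.7695863505473, 240.21941084150927], [0.0, 0.0, 1.0]] [[0.874, 0.485, 0.008], [0.411, -0.732, -0.543], [-0.258, 0.478, -0.839]] [-0.47894139 -0.08435854  2.03326092]
top [[474.35849321449496, 0.0, 322.0459391749912], [0.0, 474.35849321449496, 238.60418144925515], [0.0, 0.0, 1.0]] [[0.002, -1.0, -0.018], [-0.986, 0.001, -0.166], [0.166, 0.018, -0.986]] [0.0335434  0.53474808 1.33706079]
{'t': 0.1, 'joint_positions': array([ 1.09851028e+00,  4.94108532e-01,  1.34605115e+00,  8.67422159e-06,
        1.30253571e+00, -9.55193087e-02]), 'qvel': array([ 0.00044608,  0.00095777, -0.00075152, -0.00015051, -0.00123533,
        0.00029214]), 'tau': array([ 2.71915225e-03, -8.83579946e+01, -3.84567547e+01,  3.07809514e-04,
        5.18873552e-03,  1.01659321e-04]), 'tcp_pos': array([0.22980285, 0.58086566, 0.22807378]), 'ee_rot': array([ 1.87272213e-01,  9.82307902e-01, -5.28125012e-04, -1.58454393e-04]), 'wrist_force': array([-0.42601885,  0.7406126 , -0.32870149]), 'moment': array([0.03065711, 0.00527069, 0.03812288]), 'grasp_force': 0.0, 'finger_gap': 0.08562966222516794}
```

View pics/scene0.png

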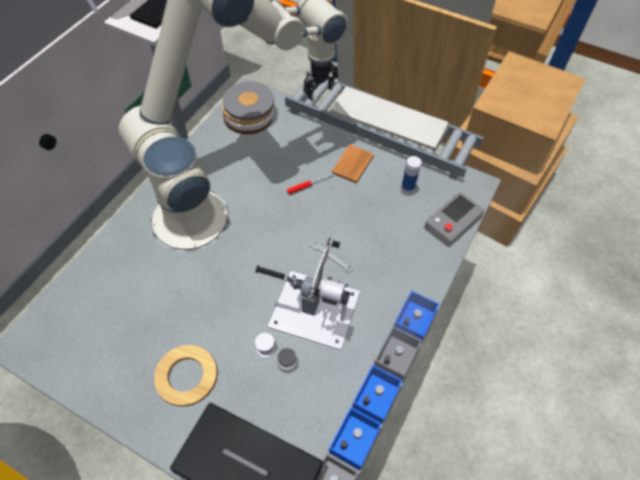

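View pics/top0.png

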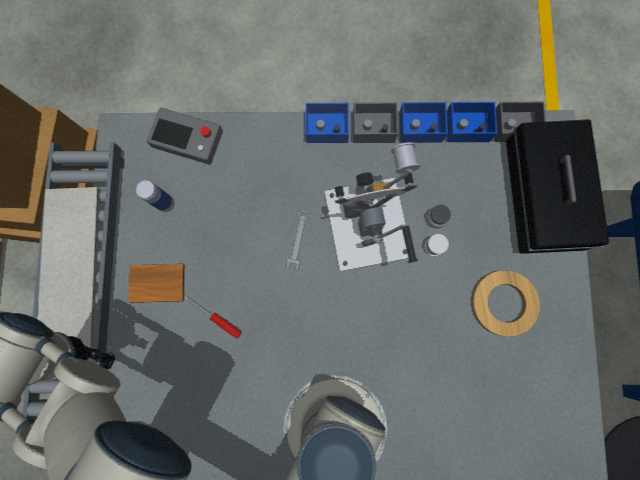

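The scene view shows the unit at about (315,300). In the top view its base is near (368,225), the handle bar runs (405,226) to (413,262), and the roller is at (405,157), leaning right, which is -y. I'll zoom in next.

Run:
```python
import cv2,numpy as np
t=cv2.imread("pics/top0.png")[135:285,310:460]; s=cv2.imread("pics/scene0.png")[225:355,245:375]
cv2.imwrite("pics/crop0.png",np.hstack([cv2.resize(t,(400,400),interpolation=cv2.INTER_CUBIC),cv2.resize(s,(400,400),interpolation=cv2.INTER_CUBIC)]))
```

```text
(no output)
```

View pics/crop0.png

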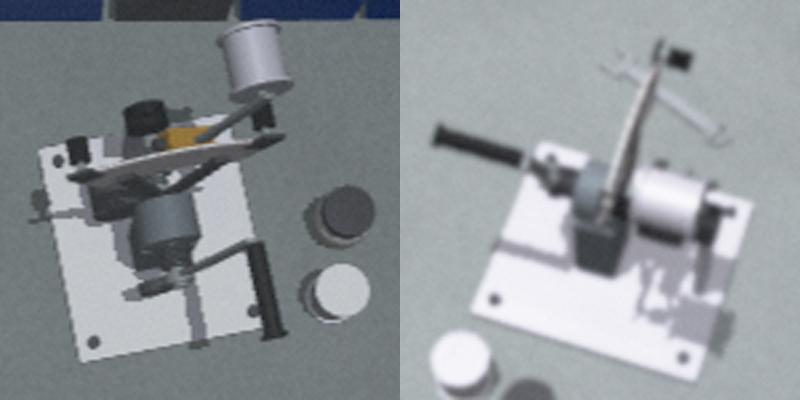

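The left crop shows the handle running px (405.6,227) to (412.4,261) and the roller centred at about (405.6,157.5). The right crop shows the roller at about (333,291) and the handle from (257,269) to (284,275). Now I'll compute the poses with sub-pixel masks.

```bash
cat > h.py <<'E'
import cv2,numpy as np
def ray(s,uv):
    d=s["R"].T@np.linalg.inv(s["mtx"])@np.array([*uv,1.]); return -s["R"].T@s["t"],d
def onplane(s,uv,n,p):
    c,d=ray(s,uv); return c+d*(n@(p-c))/(n@d)
def onz(s,uv,z): return onplane(s,uv,np.array([0,0,1.]),np.array([0,0,z]))
def proj(s,X):
    q=s["mtx"]@(s["R"]@X+s["t"]); return q[:2]/q[2]
def tri(a,ua,b,ub):
    (c1,d1),(c2,d2)=ray(a,ua),ray(b,ub)
    k=np.linalg.lstsq(np.c_[d1,-d2],c2-c1,rcond=None)[0]
    p,q=c1+k[0]*d1,c2+k[1]*d2; return (p+q)/2,np.linalg.norm(p-q)
E
python3 - <<'E'
from h import *
T=np.load("top0.npz");S=np.load("scene0.npz")
def comp(s,box,f,near):
    x0,y0,x1,y1=box; g=s["frame"][y0:y1,x0:x1].astype(int); m=f(g).astype(np.uint8)
    n,l,st,c=cv2.connectedComponentsWithStats(m)
    i=l[near[1]-y0,near[0]-x0]; pts=np.argwhere(l==i)[:,::-1]+[x0,y0]
    print(i,st[i],c[i]+[x0,y0],cv2.minAreaRect(pts.astype(np.float32))); return c[i]+[x0,y0],pts.astype(np.float32)
dark=lambda g:g.max(2)<62
lum=lambda g:(g.min(2)>135)
print("handle");hT,pT=comp(T,(395,220,425,268),dark,(409,246)); hS,pS=comp(S,(250,260,292,285),dark,(268,272))
print("roller");rT,_=comp(T,(388,140,425,174),lambda g:g.min(2)>130,(405,158)); 
print("plate");_,pp=comp(T,(320,170,415,275),lambda g:g.min(2)>165,(340,250))
v=cv2.fitLine(pT,cv2.DIST_L2,0,.01,.01).ravel(); print(v, hT)
print("handle z.278",onz(T,hT,.278),onz(S,hS,.278),tri(T,hT,S,hS))
a=onz(T,hT-v[:2]*15,.278);b=onz(T,hT+v[:2]*15,.278);d=a-b;print("dir",np.arctan2(d[1],d[0]))
print("roller",onz(T,rT,.3326), "scene",S["frame"][291,325:345].tolist())
box=cv2.boxPoints(cv2.minAreaRect(pp));print(np.array([onz(T,q,.012)[:2] for q in box]).round(4).tolist())
print(T["frame"][150:165:3,405].tolist())
E
```

```text
handle
0 [   0    0   30   48 1232] [409.62662338 243.39691558] ((409.5, 243.5), (46.99999237060547, 28.999996185302734), 90.0)
1 [ 7  8 26 10 83] [269.78313253 272.55421687] ((269.6513977050781, 272.49542236328125), (26.24444007873535, 3.065044403076172), 16.699243545532227)
roller
1 [  8   3  23  25 357] [406.07843137 154.78151261] ((406.8118896484375, 154.0120391845703), (23.810016632080078, 18.243431091308594), 79.2156982421875)
plate
13 [  10   47   51   54 1464] [351.8510929  245.96106557] ((355.4465026855469, 239.72183227539062), (54.236968994140625, 41.92411804199219), 79.11447143554688)
[ 3.0543778e-02 -9.9953341e-01  4.0962662e+02  2.4339691e+02] [409.62662338 243.39691558]
handle z.278 [ 0.48369746 -0.18078838  0.278     ] [ 0.48103253 -0.17960158  0.278     ] (array([ 0.48268929, -0.18064991,  0.28126069]), np.float64(0.0012840392970284139))
dir 3.083293853728132
roller [ 0.68689381 -0.16923813  0.3326    ] scene [[207, 206, 219], [211, 209, 222], [216, 215, 224], [219, 219, 227], [223, 222, 232], [224, 224, 232], [228, 228, 236], [232, 231, 239], [236, 235, 242], [238, 238, 244], [242, 241, 247], [244, 243, 248], [245, 245, 248], [246, 246, 249], [246, 246, 249], [243, 243, 246], [225, 226, 229], [170, 172, 177], [115, 115, 120], [102, 104, 109]]
[[0.6059, 0.0116], [0.6301, -0.1123], [0.4689, -0.1401], [0.4454, -0.0186]]
[[177, 180, 193], [180, 183, 195], [178, 182, 194], [174, 178, 190], [168, 173, 184]]
```

Run:
```python
from h import *
T=np.load("top0.npz");S=np.load("scene0.npz")
def comp(s,box,f):
    x0,y0,x1,y1=box; g=s["frame"][y0:y1,x0:x1].astype(int); m=f(g).astype(np.uint8)
    n,l,st,c=cv2.connectedComponentsWithStats(m); i=1+st[1:,4].argmax()
    p=(np.argwhere(l==i)[:,::-1]+[x0,y0]).astype(np.float32); r=cv2.minAreaRect(p); print(st[i],r,cv2.fitLine(p,2,0,.01,.01).ravel()); return np.array(r[0]),p,r
print(T["frame"][245,398:420].tolist())
hT,pT,r=comp(T,(398,229,422,266),lambda g:g.max(2)<90)
hS,pS,r2=comp(S,(250,260,292,285),lambda g:g.max(2)<70)
rS,_,_=comp(S,(322,278,352,305),lambda g:g.min(2)>190)
rT,_,_=comp(T,(385,138,425,176),lambda g:g.min(2)>125)
def ends(r):
    b=cv2.boxPoints(r); e=sorted([(np.linalg.norm(b[i]-b[(i+1)%4]),i) for i in range(2)])[0][1]
    return (b[e]+b[(e+1)%4])/2,(b[(e+2)%4]+b[(e+3)%4])/2
for s,rr in ((T,r),(S,r2)):
    e=[onz(s,q,.278) for q in ends(rr)]; d=e[0]-e[1]; print("ends",ends(rr),e,np.linalg.norm(d),np.arctan(d[1]/d[0]))
print("roller",rT,onz(T,rT,.3326),rS,onz(S,rS,.3326),tri(T,rT,S,rS))
```

```text
[[189, 194, 200], [192, 196, 202], [194, 200, 204], [192, 197, 202], [193, 197, 201], [190, 195, 200], [191, 195, 201], [148, 153, 155], [48, 48, 47], [49, 51, 52], [50, 51, 54], [54, 57, 58], [57, 59, 59], [52, 55, 56], [45, 51, 50], [88, 95, 96], [116, 124, 126], [115, 124, 127], [115, 123, 125], [116, 125, 125], [118, 124, 126], [118, 124, 127]]
[  4   0  16  34 262] ((407.2863464355469, 245.3236541748047), (34.26913070678711, 11.723649978637695), 75.0685806274414) [2.0935114e-01 9.7784054e-01 4.0895038e+02 2.4576718e+02]
[  7   7  27  12 104] ((269.7760009765625, 272.7362060546875), (27.20281219482422, 4.117856979370117), 16.927513122558594) [  0.9598137    0.28063795 269.66345    272.52884   ]
[  0   1  21  17 258] ((331.28460693359375, 287.123046875), (21.663330078125, 12.717339515686035), 15.255120277404785) [9.4674534e-01 3.2198328e-01 3.3157364e+02 2.8712015e+02]
[ 10   5  24  26 386] ((406.00140380859375, 154.1313018798828), (24.257734298706055, 19.416486740112305), 78.11134338378906) [3.0417904e-01 9.5261490e-01 4.0588342e+02 1.5474094e+02]
ends (array([402.8714 , 228.76764], dtype=float32), array([411.7013 , 261.87967], dtype=float32)) [array([ 0.51948831, -0.16552942,  0.278     ]), array([ 0.43902707, -0.18446292,  0.278     ])] 0.08265886614652117 0.2311076124878822
ends (array([256.7639, 268.776 ], dtype=float32), array([282.78812, 276.6964 ], dtype=float32)) [array([ 0.44129711, -0.18741138,  0.278     ]), array([ 0.52103053, -0.17290477,  0.278     ])] 0.08104232700403152 0.17997027452847578
roller [406.00140381 154.13130188] [ 0.68849918 -0.16910018  0.3326    ] [331.28460693 287.12304688] [ 0.6719593  -0.16056976  0.3326    ] (array([ 0.67881439, -0.16783916,  0.35263858]), np.float64(0.006471442083941464))
```

Request:
move_arm(
  targets=[
    {"linear": [0, 0, 6], "roll": 0, "hand": 6},
    {"linear": [0, 0, 12], "roll": 0, "hand": 6},
    {"linear": [0, 0, 17], "roll": 0.1, "hand": 6},
    {"linear": [2, -5, 17], "roll": 0.2, "hand": 6},
    {"linear": [3.5, -10, 17], "roll": 0.3, "hand": 6},
    {"linear": [5, -15, 17], "roll": 0.4, "hand": 6},
    {"linear": [6.5, -20, 17], "roll": 0.5, "hand": 6},
    {"linear": [8, -25, 17], "roll": 0.566, "hand": 6},
    {"linear": [10, -30, 17], "roll": 0.566, "hand": 6},
    {"linear": [11.5, -35, 17], "roll": 0.566, "hand": 6},
    {"linear": [13, -40, 17], "roll": 0.566, "hand": 6},
    {"linear": [14.5, -45, 17], "roll": 0.566, "hand": 6},
    {"linear": [16, -50, 17], "roll": 0.566, "hand": 6},
    {"linear": [18, -55, 17], "roll": 0.566, "hand": 6},
    {"linear": [19.5, -60, 17], "roll": 0.566, "hand": 6},
    {"linear": [21, -65, 17], "roll": 0.566, "hand": 6},
    {"linear": [22.7, -70, 17], "roll": 0.566, "hand": 6},
    {"linear": [24.3, -75, 17], "roll": 0.566, "hand": 6},
    {"linear": [24.7, -76.2, 17], "roll": 0.566, "hand": 6},
    {"linear": [24.7, -76.2, 17], "roll": 0.566, "hand": 6},
  ],
  grip_force=20,
)

```text
t: 2.6
tcp_pos: [0.4768, -0.1811, 0.3981]
ee_rot: [-0.094, 0.996, 0.0, -0.0]
wrist_force: [1.1, 0.7, 0.5]
finger_gap: 0.0599
grasp_force: 0.0
```

Run:
```python
from workcell import *
from h import *
W=snapshot("wrist");T=snapshot("top");S=snapshot("scene")
for n,s in (("wrist1",W),("top1",T),("scene1",S)): np.savez(n+".npz",**s)
w=cv2.resize(W["frame"],(400,300)); t=cv2.resize(T["frame"][120:300,280:520],(400,300)); s=cv2.resize(S["frame"][215:335,240:400],(800,600))[:300]
s=cv2.resize(S["frame"][200:350,220:420],(400,300),interpolation=cv2.INTER_CUBIC)
cv2.imwrite("pics/m1.png",np.vstack([np.hstack([w,t]),np.hstack([s,s*0])])[:,:,::-1])
print(-W["R"].T@W["t"],W["R"][2])
for X in ([.482,-.180,.278],[.521,-.1725,.278],[.443,-.1875,.278]): print(proj(W,np.array(X)))
```

```text
[ 0.39853424 -0.19686594  0.54479827] [ 0.30493945  0.05851561 -0.95057238]
[328.07749955 238.15734274]
[328.10790096 281.28162285]
[328.04429747 191.06032761]
```

View pics/m1.png

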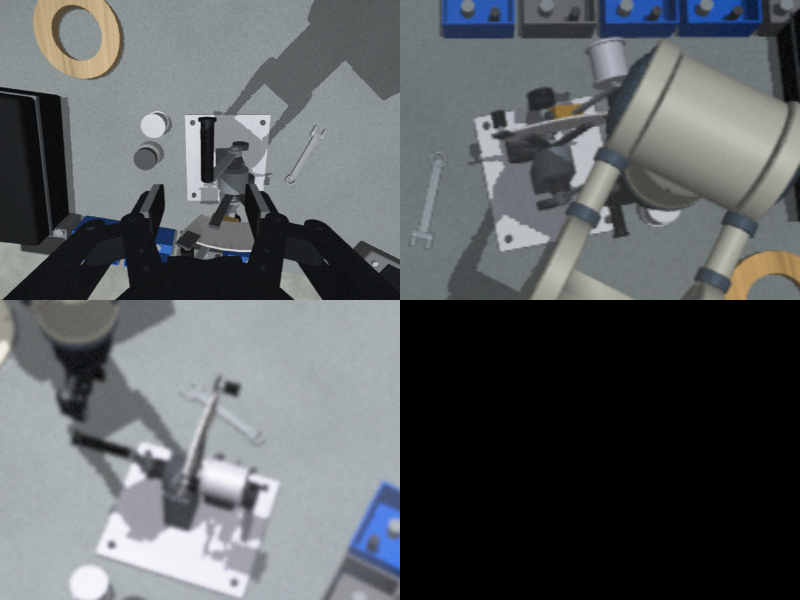

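```bash
cat >> h.py <<'E'
psi=0.19; O=np.array([.5735,-.104,0]); ux=np.array([np.cos(psi),np.sin(psi),0]); uy=np.array([-np.sin(psi),np.cos(psi),0])
def rp(A,x=.088,r=.2): return O+ux*x+uy*r*np.sin(A)+np.array([0,0,.15+r*np.cos(A)])
E
python3 - <<'E'
from h import *
T=np.load("top1.npz");S=np.load("scene1.npz")
for A in np.arange(-.42,.45,.14):
    print(round(A,2),proj(S,rp(A)).round(1),proj(S,rp(A,.06)).round(1),proj(S,rp(A,.116)).round(1),proj(T,rp(A)).round(1),proj(T,rp(A,.116)).round(1))
g=S["frame"]; 
out=[]
for i in (0,1): pass
big=cv2.resize(g[240:320,290:390],(800,640),interpolation=cv2.INTER_NEAREST)[:600]
for A in (-.42,-.1,0,.1):
    u=(proj(S,rp(A))+.5-[290,240])*8; cv2.circle(big,tuple(u.astype(int)),4,(255,0,0),-1)
cv2.imwrite("pics/big.png",big[:,:,::-1])
E
```

```text
-0.42 [331.2 289.6] [321.4 286.7] [341.  292.5] [405.5 159.5] [402.9 148.4]
-0.28 [334.1 279.9] [324.4 277.1] [343.9 282.7] [395.1 160.2] [392.5 149. ]
-0.14 [337.1 270.6] [327.5 267.9] [346.8 273.4] [383.9 161.6] [381.4 150.3]
0.0 [340.1 262. ] [330.5 259.3] [349.7 264.8] [372.2 163.5] [369.7 152.2]
0.14 [343.  254.3] [333.5 251.6] [352.5 257. ] [360.3 166. ] [357.9 154.7]
0.28 [345.6 247.6] [336.3 245. ] [355.1 250.2] [348.6 169. ] [346.3 157.7]
0.42 [348.1 242.1] [338.8 239.5] [357.4 244.6] [337.5 172.3] [335.2 161.1]
```

View pics/big.png

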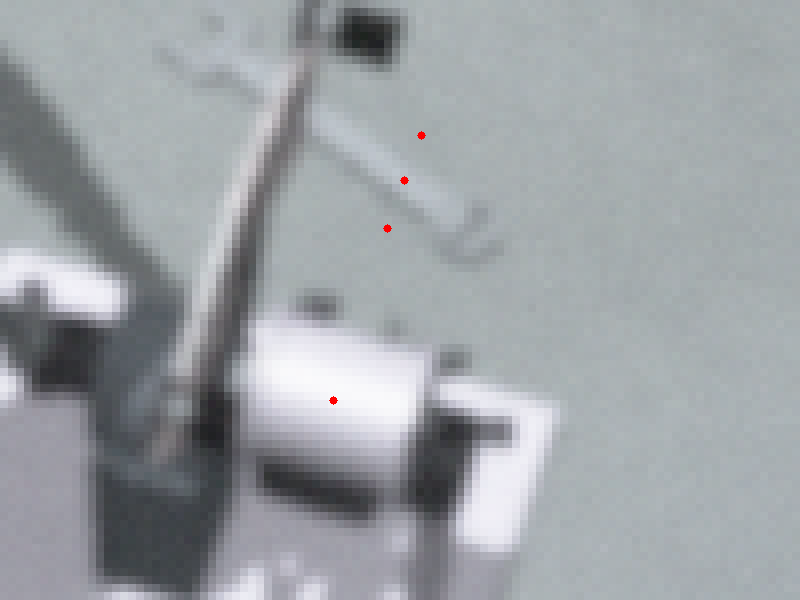

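Request:
move_arm(
  targets=[
    {"linear": [0, 0, -5], "roll": 0, "hand": 6},
    {"linear": [0, 0, -9], "roll": 0, "hand": 6},
    {"linear": [0, 0, -12], "roll": 0, "hand": 6},
    {"linear": [0, 0, -12], "roll": 0, "hand": 6},
    {"linear": [0, 0, -12], "roll": 0, "hand": 5},
    {"linear": [0, 0, -12], "roll": 0, "hand": 4},
    {"linear": [0, 0, -12], "roll": 0, "hand": 3},
    {"linear": [0, 0, -12], "roll": 0, "hand": 2.5},
    {"linear": [0, 0, -12], "roll": 0, "hand": 2.2},
    {"linear": [0, 0, -12], "roll": 0, "hand": 2.2},
    {"linear": [0, 0, -12], "roll": 0, "hand": 2.2},
  ],
)

```text
t: 4.12
tcp_pos: [0.4769, -0.1809, 0.2785]
ee_rot: [-0.094, 0.996, 0.0, -0.0]
wrist_force: [-0.1, -0.4, -0.6]
finger_gap: 0.0223
grasp_force: 0.0
```

The roller is centred on its predicted point (331,290) in the scene image, and the path to upright lies over grey bench, so the scene camera alone can track the angle. Next I'll close on the handle and write the estimator and controller.

Request:
move_arm(
  targets=[
    {"linear": [0, 0, 0], "roll": 0, "hand": 1.8},
    {"linear": [0, 0, 0], "roll": 0, "hand": 1.5},
    {"linear": [0, 0, 0], "roll": 0, "hand": 1.2},
    {"linear": [0, 0, 0], "roll": 0, "hand": 1.2},
  ],
  grip_force=25,
)

```text
t: 4.62
tcp_pos: [0.477, -0.1809, 0.2786]
ee_rot: [-0.094, 0.996, -0.0, 0.0]
wrist_force: [-0.3, -1.0, -0.0]
finger_gap: 0.013
grasp_force: 21.4
```

```bash
cat > ctl.py <<'E'
import json,os,sys
from workcell import *
from h import *
from scipy.optimize import least_squares
K,C,LAG=.12,.008,.04
S0=np.load("scene0.npz"); UP=4
def tmpl():
    x0,y0,x1,y1=316,272,350,302
    f=cv2.resize(S0["frame"][y0:y1,x0:x1],None,fx=UP,fy=UP,interpolation=cv2.INTER_CUBIC)
    m=np.zeros(f.shape[:2],np.uint8); P=np.array([[321.4,276.5],[345,280.5],[342.5,297],[320,294]])
    cv2.fillPoly(m,[((P+.5-[x0,y0])*UP).astype(int)],1); return f.astype(np.float32),np.repeat(m[:,:,None],3,2).astype(np.float32),(x0,y0)
def angle(s):
    f,m,(x0,y0)=tmpl(); X,Y=306,222
    im=cv2.resize(s["frame"][Y:310,X:375],None,fx=UP,fy=UP,interpolation=cv2.INTER_CUBIC).astype(np.float32)
    r=cv2.matchTemplate(im,f,cv2.TM_CCOEFF_NORMED,mask=m); r[~np.isfinite(r)]=-1
    _,v,_,(a,b)=cv2.minMaxLoc(r)
    yy,xx=np.mgrid[-2:3,-2:3]; Q=r[max(b-2,0):b+3,max(a-2,0):a+3]
    d=np.zeros(2)
    if Q.shape==(5,5):
        M=np.c_[np.ones(25),xx.ravel(),yy.ravel(),xx.ravel()**2,yy.ravel()**2,(xx*yy).ravel()]
        c=np.linalg.lstsq(M,Q.ravel(),rcond=None)[0]; d=-np.linalg.solve([[2*c[3],c[5]],[c[5],2*c[4]]],c[1:3])
    off=(np.array([a,b])+d)/UP+[X-x0,Y-y0]; uv=proj(S0,rp(-.42))+off
    p=onplane(s,uv,ux,rp(0))-O; return np.arctan2(p@uy,p[2]-.15),v,off
TH0=-.42
def th_of(tcp): p=np.array(tcp)-O; return np.arctan2(p@uy,p[2]-.15)
def off_of(th): ds=.14*(np.sin(th)-np.sin(TH0)); return uy*ds+np.array([0,0,.14*(np.cos(th)-np.cos(TH0))])
def sim(A,v,tt,th,m,T):            # states at times tt, lever th(t) callable; stop at -.42
    G,I=.196*m,.0327*m; out=[]; t=tt[0]; h=.005
    for te in tt:
        while t<te-1e-9:
            a=(G*np.sin(A)+K*(th(t)-A)+T-C*v)/I; v+=a*h; A+=v*h; t+=h
            if A<-.42: A=-.42; v=max(v,0)
        out.append((A,v))
    return np.array(out)
E
cat > step.py <<'E'
# step.py nexec goal rate nplan : rows of the last plan executed; goal A; ref rate; rows to print
from ctl import *
n,goal,rate,npl=int(sys.argv[1]),float(sys.argv[2]),float(sys.argv[3]),int(sys.argv[4])
W=float(sys.argv[5]) if len(sys.argv)>5 else 2.2
L=json.load(open("log.json")) if os.path.exists("log.json") else {"meas":[],"kn":[],"off":[0,0,0],"plan":[]}
o=get_obs(); t=float(o["t"]); s=snapshot("scene"); A,q,uvo=angle(s)
for i,r in enumerate(L["plan"][:n]):
    L["kn"].append([t-(n-1-i)*.125,r[0]]); 
if n: L["off"]=[a+b/100 for a,b in zip(L["off"],L["plan"][n-1][1])]
if not L["kn"]: L["kn"]=[[t,TH0]]
thm=th_of(o["tcp_pos"]); L["meas"].append([t,A,thm])
kn0=L["kn"]
def mk(kn):
    a=np.array(kn); T_,H=[a[0,0]],[a[0,1]]
    for (x,y) in a[1:]:
        if x-.125>T_[-1]+1e-6: T_.append(x-.125);H.append(H[-1])
        T_.append(x);H.append(y)
    T_,H=np.array(T_)+LAG,np.array(H); return lambda x:np.interp(x,T_,H)
th=mk(kn0)
M=np.array([r for r in L["meas"] if r[0]>t-W]); 
f=lambda p:np.r_[(sim(p[0],p[1],M[:,0],th,p[2],p[3])[:,0]-M[:,1])/.004,(p[2]-1)/.15,(p[3]-.008)/.015,(p[1])/.5]
p=least_squares(f,[M[0,1],0.01,1,.008],x_scale=[.1,.1,.1,.01],diff_step=1e-4).x
now=sim(p[0],p[1],np.r_[M[:,0],t+.05],th,p[2],p[3])[-1]; x0=now
print(f"t={t:.2f} A={A:.4f} q={q:.3f} tcp_th={thm:.3f} cmd_th={kn0[-1][1]:.3f} fit A={now[0]:.3f} v={now[1]:.3f} m={p[2]:.3f} T={p[3]:.4f} res={np.abs(f(p)[:len(M)]).max()*.004:.4f} F={np.round(o['wrist_force'],1)} gap={o['finger_gap']:.4f}")
N=14; tt=t+.05+.125*np.arange(N+1); dt=tt-tt[0]
ref=goal+np.sign(x0[0]-goal)*np.maximum(abs(x0[0]-goal)-rate*dt,0); 
u0=kn0[-1][1]
def cost(d):
    u=u0+np.cumsum(np.repeat(d,2)); F=mk(kn0+[[a,b] for a,b in zip(tt[1:],u)])
    X=sim(x0[0],x0[1],tt,F,p[2],p[3])[1:]; w=np.ones(N);w[-3:]=3
    return np.r_[(X[:,0]-ref[1:])*w,.35*X[:,1]*w,.25*d*2,.25*np.diff(d)]
d=least_squares(cost,np.zeros(N//2),bounds=(-.1,.1),diff_step=1e-3).x; u=u0+np.cumsum(np.repeat(d,2))
if len(sys.argv)>6: u=np.array([float(z) for z in sys.argv[6].split(",")])
plan=[]; 
for k in range(min(npl,len(u))):
    w=np.round((off_of(u[k])-np.array(L["off"]))*100,1)  # cm
    s_=(np.array(L["off"])+w/100); thk=th_of(O+uy*.14*np.sin(TH0)+np.array([0,0,.15+.14*np.cos(TH0)])+s_)
    plan.append([float(thk),w.tolist()])
X=sim(x0[0],x0[1],tt[:len(u)+1],mk(kn0+[[a,b] for a,b in zip(tt[1:],u)]),p[2],p[3])
print("rows",[r[1] for r in plan]); print("th",[round(r[0],3) for r in plan]); print("pred A",X[1:,0].round(3)[:10].tolist(),"v",X[1:,1].round(2)[:10].tolist())
L["plan"]=plan; json.dump(L,open("log.json","w"))
E
python3 step.py 0 0 0.2 6 2.2 -0.35,-0.27,-0.19,-0.11,-0.05,0.0,0.0,0.0
```

```text
t=4.62 A=-0.4198 q=0.999 tcp_th=-0.419 cmd_th=-0.420 fit A=-0.420 v=0.000 m=1.000 T=0.0080 res=0.0000 F=[-0.3 -1.  -0. ] gap=0.0130
rows [[-0.2, 0.9, 0.4], [-0.4, 1.9, 0.7], [-0.6, 3.0, 1.0], [-0.8, 4.1, 1.1], [-0.9, 4.9, 1.2], [-1.1, 5.6, 1.2]]
th [-0.348, -0.272, -0.19, -0.11, -0.052, -0.0]
pred A [-0.42, -0.42, -0.42, -0.42, -0.42, -0.42, -0.42, -0.42] v [0.0, 0.0, 0.0, 0.0, 0.0, 0.0, 0.0, 0.0]
```

Run:
```python
from workcell import *
from h import *
W=snapshot("wrist")["frame"]; S=snapshot("scene")["frame"]
cv2.imwrite("pics/g.png",np.hstack([cv2.resize(W[150:450,170:470],(400,400)),cv2.resize(S[240:300,240:300],(400,400),interpolation=cv2.INTER_CUBIC)])[:,:,::-1])
print(get_obs()["finger_gap"],get_obs()["grasp_force"])
```

```text
0.013130565821973833 21.490450501441956
```

View pics/g.png

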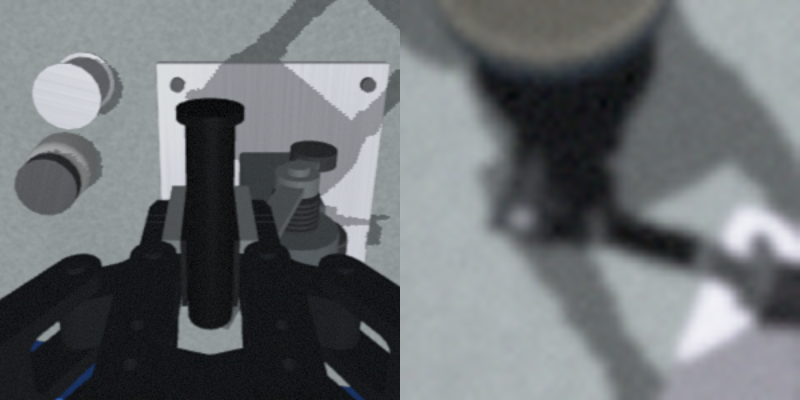

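The handle sits centred between the pads, at about (210,240) in the left crop. Now the first part of the lever swing.

Request:
move_arm(
  targets=[
    {"linear": [-0.2, 0.9, 0.4], "roll": 0, "hand": 1.2},
    {"linear": [-0.4, 1.9, 0.7], "roll": 0, "hand": 1.2},
    {"linear": [-0.6, 3.0, 1.0], "roll": 0, "hand": 1.2},
    {"linear": [-0.8, 4.1, 1.1], "roll": 0, "hand": 1.2},
    {"linear": [-0.9, 4.9, 1.2], "roll": 0, "hand": 1.2},
    {"linear": [-1.1, 5.6, 1.2], "roll": 0, "hand": 1.2},
  ],
)

```text
t: 5.52
tcp_pos: [0.4665, -0.1248, 0.2927]
ee_rot: [-0.095, 0.996, -0.001, 0.001]
wrist_force: [-1.9, -2.4, 23.4]
finger_gap: 0.012
grasp_force: 14.1
```

```bash
python3 step.py 6 0 0.2 4 2.2 0.02,0.04,0.06,0.07,0.07,0.07,0.07,0.07
```

```text
t=5.53 A=-0.4194 q=0.976 tcp_th=-0.002 cmd_th=-0.000 fit A=-0.420 v=0.000 m=1.000 T=0.0080 res=0.0006 F=[-1.9 -2.4 23.4] gap=0.0120
rows [[-0.0, 0.3, 0.0], [-0.1, 0.6, 0.0], [-0.1, 0.8, -0.0], [-0.2, 1.0, -0.0]]
th [0.021, 0.043, 0.057, 0.073]
pred A [-0.42, -0.42, -0.42, -0.42, -0.42, -0.42, -0.42, -0.42] v [0.0, 0.0, 0.0, 0.0, 0.0, 0.0, 0.0, 0.0]
```

Request:
move_arm(
  targets=[
    {"linear": [0, 0.3, 0.1], "roll": 0, "hand": 1.2},
    {"linear": [-0.1, 0.6, 0.2], "roll": 0, "hand": 1.2},
    {"linear": [-0.1, 0.8, 0.2], "roll": 0, "hand": 1.2},
    {"linear": [-0.2, 1.0, 0.2], "roll": 0, "hand": 1.2},
  ],
)

```text
t: 6.08
tcp_pos: [0.4644, -0.1144, 0.2932]
ee_rot: [-0.095, 0.996, -0.0, 0.001]
wrist_force: [2.8, 0.7, 5.5]
finger_gap: 0.0124
grasp_force: 4.5
```

```bash
python3 step.py 4 0 0.2 4 2.2 0.09,0.11,0.11,0.12,0.12,0.12,0.12,0.12
```

```text
t=6.08 A=-0.4198 q=0.976 tcp_th=0.072 cmd_th=0.073 fit A=-0.420 v=0.000 m=1.000 T=0.0080 res=0.0006 F=[2.8 0.7 5.5] gap=0.0124
rows [[-0.0, 0.2, -0.0], [-0.1, 0.5, -0.1], [-0.1, 0.5, -0.1], [-0.1, 0.7, -0.1]]
th [0.087, 0.11, 0.11, 0.124]
pred A [-0.42, -0.42, -0.42, -0.42, -0.42, -0.42, -0.42, -0.42] v [0.0, 0.0, 0.0, 0.0, 0.0, 0.0, 0.0, 0.0]
```

Request:
move_arm(
  targets=[
    {"linear": [0, 0.2, 0], "roll": 0, "hand": 0.9},
    {"linear": [-0.1, 0.5, 0], "roll": 0, "hand": 0.8},
    {"linear": [-0.1, 0.5, -0.1], "roll": 0, "hand": 0.8},
    {"linear": [-0.1, 0.7, -0.1], "roll": 0, "hand": 0.8},
  ],
)

```text
t: 6.62
tcp_pos: [0.4634, -0.1076, 0.2933]
ee_rot: [-0.095, 0.996, -0.001, 0.001]
wrist_force: [-6.7, 1.4, 24.5]
finger_gap: 0.008
grasp_force: 18.6
```

```bash
python3 step.py 4 0 0.2 4 2.2 0.135,0.15,0.16,0.17,0.17,0.17
```

```text
t=6.62 A=-0.4195 q=0.977 tcp_th=0.120 cmd_th=0.124 fit A=-0.420 v=0.000 m=1.000 T=0.0080 res=0.0006 F=[-6.7  1.4 24.5] gap=0.0080
rows [[-0.0, 0.2, -0.0], [-0.1, 0.4, -0.0], [-0.1, 0.5, -0.1], [-0.1, 0.6, -0.1]]
th [0.137, 0.153, 0.161, 0.168]
pred A [-0.42, -0.42, -0.42, -0.42, -0.42, -0.42] v [0.0, 0.0, 0.0, 0.0, 0.0, 0.0]
```

Run:
```python
from workcell import *
from h import *
s=snapshot("wrist"); W=s["frame"]; o=get_obs(); print(o["tcp_pos"],o["finger_gap"],o["grasp_force"],proj(s,o["tcp_pos"]),proj(s,o["tcp_pos"]-[0,0,.019]))
g=cv2.convertScaleAbs(W[200:440,180:480],alpha=2.2)
cv2.imwrite("pics/g2.png",cv2.resize(g,(750,600),interpolation=cv2.INTER_CUBIC)[:,:,::-1])
```

```text
[ 0.46328913 -0.10748232  0.29323633] 0.00848940907606314 18.93478274345398 [328.49554062 302.08482317] [328.41024849 285.10441254]
```

View pics/g2.png

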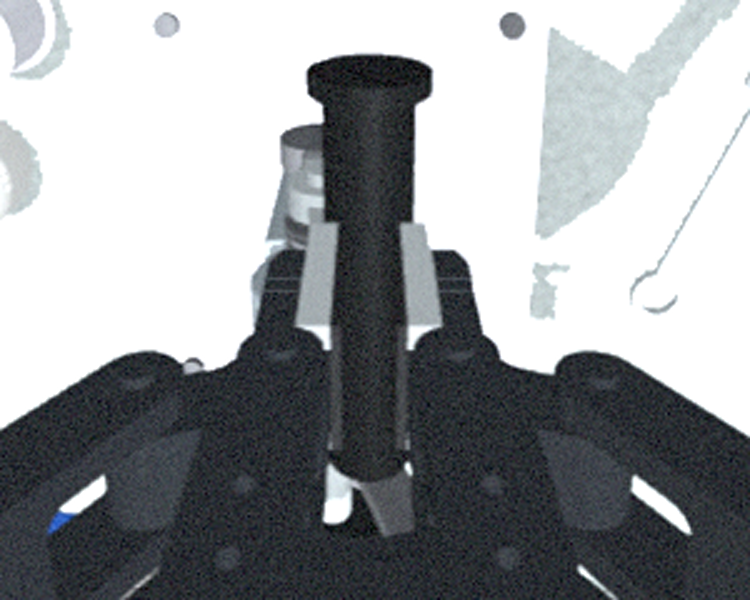

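The pads hug the bar, at (370,290) in the crop, but they close well past its nominal diameter. I'll relax the squeeze.

Request:
move_arm(
  targets=[
    {"linear": [0, 0.1, 0], "roll": 0, "hand": 1.5},
    {"linear": [0, 0.1, 0], "roll": 0, "hand": 1.5},
    {"linear": [-0.1, 0.2, 0], "roll": 0, "hand": 1.5},
  ],
  grip_force=20,
)

```text
t: 7.1
tcp_pos: [0.4618, -0.1056, 0.2914]
ee_rot: [-0.094, 0.996, 0.0, -0.0]
wrist_force: [-0.4, -0.2, 0.3]
finger_gap: 0.0149
grasp_force: 0.3
```

```bash
python3 - <<'E'
import json
L=json.load(open("log.json")); L["plan"]=[[.131,[0,.1,0]],[.131,[0,.1,0]],[.138,[-.1,.2,0]]]; json.dump(L,open("log.json","w"))
E
python3 step.py 3 0 0.2 4 2.2 0.145,0.155,0.165,0.175,0.175,0.175; python3 -c "
from workcell import *
o=get_obs();print(o['grasp_force'],o['tcp_pos'],o['moment'])"
```

```text
t=7.10 A=-0.4196 q=0.977 tcp_th=0.137 cmd_th=0.138 fit A=-0.420 v=0.000 m=1.000 T=0.0080 res=0.0005 F=[-0.4 -0.2  0.3] gap=0.0149
rows [[0.0, 0.1, -0.0], [0.0, 0.2, -0.1], [-0.0, 0.4, -0.1], [-0.0, 0.5, -0.1]]
th [0.146, 0.154, 0.168, 0.175]
pred A [-0.42, -0.42, -0.42, -0.42, -0.42, -0.42] v [0.0, 0.0, 0.0, 0.0, 0.0, 0.0]
0.2716767881065607 [ 0.46166601 -0.1055543   0.29138868] [-0.02798825 -0.03185079 -0.0464689 ]
```

Request:
move_arm(
  targets=[
    {"linear": [0, 0.1, 0], "roll": 0, "hand": 1.4},
    {"linear": [0, 0.2, 0], "roll": 0, "hand": 1.4},
    {"linear": [0, 0.4, 0], "roll": 0, "hand": 1.4},
    {"linear": [0, 0.5, -0.1], "roll": 0, "hand": 1.4},
  ],
)

```text
t: 7.65
tcp_pos: [0.4621, -0.1007, 0.2907]
ee_rot: [-0.095, 0.996, -0.0, 0.0]
wrist_force: [-1.6, 0.8, 8.3]
finger_gap: 0.0139
grasp_force: 3.4
```

```bash
python3 step.py 4 0 0.2 4 2.2 0.185,0.195,0.205,0.215,0.215,0.215; python3 -c "
from workcell import *
o=get_obs();print(o['grasp_force'],o['tcp_pos'])"
```

```text
t=7.65 A=-0.4199 q=0.977 tcp_th=0.171 cmd_th=0.175 fit A=-0.420 v=0.000 m=1.000 T=0.0080 res=0.0005 F=[-1.6  0.8  8.3] gap=0.0139
rows [[-0.1, 0.1, -0.0], [-0.1, 0.3, -0.0], [-0.1, 0.4, -0.1], [-0.1, 0.5, -0.1]]
th [0.183, 0.197, 0.205, 0.212]
pred A [-0.42, -0.42, -0.419, -0.417, -0.413, -0.407] v [0.0, 0.0, 0.01, 0.02, 0.04, 0.06]
3.296544849872589 [ 0.4620473  -0.10063216  0.29069398]
```

Request:
move_arm(
  targets=[
    {"linear": [-0.1, 0.1, 0], "roll": 0, "hand": 1.45},
    {"linear": [-0.1, 0.3, 0], "roll": 0, "hand": 1.45},
    {"linear": [-0.1, 0.4, -0.1], "roll": 0, "hand": 1.45},
    {"linear": [-0.1, 0.5, -0.1], "roll": 0, "hand": 1.45},
  ],
)

```text
t: 8.2
tcp_pos: [0.4608, -0.0957, 0.2896]
ee_rot: [-0.094, 0.996, 0.0, -0.0]
wrist_force: [-2.0, 0.3, 3.7]
finger_gap: 0.0147
grasp_force: 2.1
```

```bash
python3 step.py 4 0 0.2 4 2.2 0.225,0.235,0.245,0.255,0.255,0.255
```

```text
t=8.20 A=-0.4197 q=0.977 tcp_th=0.208 cmd_th=0.212 fit A=-0.419 v=0.008 m=1.010 T=0.0068 res=0.0005 F=[-2.   0.3  3.7] gap=0.0147
rows [[-0.1, 0.2, -0.0], [-0.1, 0.3, -0.1], [-0.1, 0.4, -0.1], [-0.1, 0.6, -0.1]]
th [0.227, 0.235, 0.242, 0.256]
pred A [-0.418, -0.415, -0.41, -0.402, -0.39, -0.375] v [0.02, 0.03, 0.05, 0.07, 0.1, 0.14]
```

Request:
move_arm(
  targets=[
    {"linear": [-0.1, 0.2, 0], "roll": 0, "hand": 1.45},
    {"linear": [-0.1, 0.3, -0.1], "roll": 0, "hand": 1.45},
    {"linear": [-0.1, 0.4, -0.1], "roll": 0, "hand": 1.45},
    {"linear": [-0.1, 0.6, -0.1], "roll": 0, "hand": 1.45},
  ],
)

```text
t: 8.75
tcp_pos: [0.4597, -0.0897, 0.2885]
ee_rot: [-0.094, 0.996, 0.0, -0.0]
wrist_force: [-0.7, -1.1, 1.0]
finger_gap: 0.0145
grasp_force: 1.1
```

```bash
python3 step.py 4 0 0.2 4 2.2 0.265,0.275,0.285,0.295,0.295,0.295
```

```text
t=8.75 A=-0.4196 q=0.977 tcp_th=0.251 cmd_th=0.256 fit A=-0.419 v=0.011 m=1.031 T=0.0042 res=0.0004 F=[-0.7 -1.1  1. ] gap=0.0145
rows [[-0.1, 0.1, -0.1], [-0.1, 0.2, -0.1], [-0.1, 0.4, -0.1], [-0.1, 0.5, -0.2]]
th [0.265, 0.272, 0.286, 0.294]
pred A [-0.417, -0.413, -0.407, -0.398, -0.385, -0.368] v [0.02, 0.04, 0.06, 0.09, 0.12, 0.15]
```

Request:
move_arm(
  targets=[
    {"linear": [-0.1, 0.1, -0.1], "roll": 0, "hand": 1.45},
    {"linear": [-0.1, 0.2, -0.1], "roll": 0, "hand": 1.45},
    {"linear": [-0.1, 0.4, -0.1], "roll": 0, "hand": 1.45},
    {"linear": [-0.1, 0.5, -0.2], "roll": 0, "hand": 1.45},
  ],
)

```text
t: 9.3
tcp_pos: [0.4588, -0.0846, 0.2866]
ee_rot: [-0.095, 0.996, 0.0, -0.0]
wrist_force: [-2.2, 0.8, 9.6]
finger_gap: 0.0147
grasp_force: 4.1
```

```bash
python3 step.py 4 0 0.2 4 2.2 0.305,0.315,0.325,0.335,0.335,0.335
```

```text
t=9.30 A=-0.4197 q=0.977 tcp_th=0.289 cmd_th=0.294 fit A=-0.419 v=0.014 m=1.053 T=0.0015 res=0.0005 F=[-2.2  0.8  9.6] gap=0.0147
rows [[-0.1, 0.1, -0.0], [-0.1, 0.3, -0.1], [-0.1, 0.4, -0.1], [-0.1, 0.5, -0.2]]
th [0.302, 0.318, 0.325, 0.334]
pred A [-0.416, -0.412, -0.405, -0.395, -0.381, -0.363] v [0.03, 0.04, 0.06, 0.09, 0.13, 0.16]
```

Request:
move_arm(
  targets=[
    {"linear": [-0.1, 0.1, 0], "roll": 0, "hand": 1.45},
    {"linear": [-0.1, 0.3, -0.1], "roll": 0, "hand": 1.45},
    {"linear": [-0.1, 0.4, -0.1], "roll": 0, "hand": 1.45},
    {"linear": [-0.1, 0.5, -0.2], "roll": 0, "hand": 1.45},
  ],
)

```text
t: 9.85
tcp_pos: [0.4577, -0.0796, 0.2846]
ee_rot: [-0.095, 0.996, 0.0, -0.0]
wrist_force: [-4.7, 1.7, 12.4]
finger_gap: 0.0145
grasp_force: 6.8
```

```bash
python3 step.py 4 0 0.2 4 2.2 0.345,0.355,0.365,0.375,0.375,0.375
```

```text
t=9.85 A=-0.4178 q=0.979 tcp_th=0.328 cmd_th=0.334 fit A=-0.416 v=0.026 m=1.072 T=-0.0009 res=0.0004 F=[-4.7  1.7 12.4] gap=0.0145
rows [[-0.1, 0.2, -0.0], [-0.1, 0.3, -0.1], [-0.1, 0.4, -0.1], [-0.1, 0.5, -0.2]]
th [0.348, 0.357, 0.364, 0.373]
pred A [-0.412, -0.406, -0.396, -0.383, -0.365, -0.343] v [0.04, 0.06, 0.09, 0.12, 0.16, 0.2]
```

Request:
move_arm(
  targets=[
    {"linear": [-0.1, 0.2, 0], "roll": 0, "hand": 1.45},
    {"linear": [-0.1, 0.3, -0.1], "roll": 0, "hand": 1.45},
  ],
)

```text
t: 10.15
tcp_pos: [0.457, -0.0766, 0.2837]
ee_rot: [-0.094, 0.996, 0.0, 0.0]
wrist_force: [-2.6, 1.9, 10.9]
finger_gap: 0.0147
grasp_force: 6.0
```

```bash
python3 step.py 2 0 0.25 3 2.2
```

```text
t=10.15 A=-0.4064 q=0.972 tcp_th=0.351 cmd_th=0.357 fit A=-0.403 v=0.071 m=1.073 T=-0.0009 res=0.0004 F=[-2.6  1.9 10.9] gap=0.0147
rows [[-0.2, 0.9, -0.3], [-0.3, 1.7, -0.7], [-0.2, 0.8, -0.3]]
th [0.426, 0.49, 0.42]
pred A [-0.392, -0.376, -0.349, -0.314, -0.273, -0.229, -0.184, -0.141, -0.102, -0.069] v [0.1, 0.17, 0.25, 0.31, 0.34, 0.36, 0.35, 0.33, 0.29, 0.23]
```

Run:
```python
import json
L=json.load(open("log.json")); L["plan"]=[[.357,[0,0,0]]]*3; json.dump(L,open("log.json","w"))
```

Request:
move_arm(
  targets=[
    {"linear": [0, 0, 0], "roll": 0, "hand": 1.45},
    {"linear": [0, 0, 0], "roll": 0, "hand": 1.45},
    {"linear": [0, 0, 0], "roll": 0, "hand": 1.45},
  ],
)

```text
t: 10.58
tcp_pos: [0.457, -0.0766, 0.2837]
ee_rot: [-0.094, 0.996, 0.0, 0.0]
wrist_force: [-1.3, 1.5, 9.4]
finger_gap: 0.0146
grasp_force: 5.4
```

```bash
python3 step.py 3 0 0.15 3 2.2
```

```text
t=10.57 A=-0.3602 q=0.938 tcp_th=0.350 cmd_th=0.357 fit A=-0.352 v=0.174 m=1.073 T=-0.0009 res=0.0003 F=[-1.3  1.5  9.4] gap=0.0146
rows [[0.2, -1.2, 0.4], [0.5, -2.5, 0.7], [0.5, -2.5, 0.7]]
th [0.265, 0.168, 0.168]
pred A [-0.328, -0.302, -0.278, -0.257, -0.238, -0.22, -0.201, -0.181, -0.162, -0.145] v [0.2, 0.2, 0.18, 0.16, 0.15, 0.15, 0.15, 0.15, 0.15, 0.13]
```

Request:
move_arm(
  targets=[
    {"linear": [0.2, -1.2, 0.4], "roll": 0, "hand": 1.45},
    {"linear": [0.5, -2.5, 0.7], "roll": 0, "hand": 1.45},
    {"linear": [0.5, -2.5, 0.7], "roll": 0, "hand": 1.45},
  ],
)

```text
t: 11.0
tcp_pos: [0.4621, -0.1023, 0.2906]
ee_rot: [-0.094, 0.996, -0.0, 0.0]
wrist_force: [-0.7, 0.8, 6.1]
finger_gap: 0.0145
grasp_force: 3.2
```

```bash
python3 step.py 3 0 0.17 3 2.2
```

```text
t=11.00 A=-0.2828 q=0.906 tcp_th=0.160 cmd_th=0.168 fit A=-0.274 v=0.159 m=1.052 T=-0.0027 res=0.0016 F=[-0.7  0.8  6.1] gap=0.0145
rows [[-0.1, 0.5, -0.1], [-0.2, 1.1, -0.2], [-0.2, 0.8, -0.2]]
th [0.205, 0.249, 0.228]
pred A [-0.255, -0.238, -0.218, -0.197, -0.172, -0.146, -0.119, -0.093, -0.068, -0.046] v [0.14, 0.14, 0.16, 0.18, 0.2, 0.21, 0.22, 0.21, 0.19, 0.15]
```

Request:
move_arm(
  targets=[
    {"linear": [-0.1, 0.5, -0.1], "roll": 0, "hand": 1.45},
    {"linear": [-0.2, 1.1, -0.2], "roll": 0, "hand": 1.45},
    {"linear": [-0.2, 0.8, -0.2], "roll": 0, "hand": 1.45},
  ],
)

```text
t: 11.42
tcp_pos: [0.4602, -0.0931, 0.2887]
ee_rot: [-0.095, 0.995, 0.0, 0.0]
wrist_force: [1.6, 3.7, 10.1]
finger_gap: 0.0144
grasp_force: 4.6
```

```bash
python3 step.py 3 0 0.17 3 2.2
```

```text
t=11.43 A=-0.2269 q=0.932 tcp_th=0.227 cmd_th=0.228 fit A=-0.220 v=0.143 m=1.013 T=-0.0059 res=0.0012 F=[ 1.6  3.7 10.1] gap=0.0144
rows [[0.1, -0.3, 0.1], [0.1, -0.5, 0.2], [0.2, -0.8, 0.2]]
th [0.205, 0.19, 0.168]
pred A [-0.201, -0.18, -0.159, -0.137, -0.116, -0.094, -0.073, -0.053, -0.036, -0.022] v [0.16, 0.17, 0.17, 0.18, 0.18, 0.17, 0.16, 0.15, 0.13, 0.1]
```

Request:
move_arm(
  targets=[
    {"linear": [0.1, -0.3, 0.1], "roll": 0, "hand": 1.45},
    {"linear": [0.1, -0.5, 0.2], "roll": 0, "hand": 1.45},
    {"linear": [0.2, -0.8, 0.2], "roll": 0, "hand": 1.45},
  ],
)

```text
t: 11.85
tcp_pos: [0.4618, -0.1019, 0.2905]
ee_rot: [-0.095, 0.996, 0.0, -0.0]
wrist_force: [-2.3, 1.1, 7.0]
finger_gap: 0.0142
grasp_force: 3.6
```

```bash
python3 step.py 3 0 0.17 3 2.2
```

```text
t=11.85 A=-0.1461 q=0.948 tcp_th=0.164 cmd_th=0.168 fit A=-0.136 v=0.219 m=1.076 T=-0.0015 res=0.0019 F=[-2.3  1.1  7. ] gap=0.0142
rows [[0.2, -1.4, 0.2], [0.5, -2.7, 0.2], [0.5, -2.9, 0.2]]
th [0.066, -0.03, -0.044]
pred A [-0.107, -0.08, -0.056, -0.038, -0.026, -0.017, -0.011, -0.008, -0.005, -0.003] v [0.23, 0.21, 0.17, 0.12, 0.08, 0.06, 0.04, 0.03, 0.02, 0.01]
```

Request:
move_arm(
  targets=[
    {"linear": [0.2, -1.4, 0.2], "roll": 0, "hand": 1.45},
    {"linear": [0.5, -2.7, 0.2], "roll": 0, "hand": 1.45},
    {"linear": [0.5, -2.9, 0.2], "roll": 0, "hand": 1.45},
  ],
)

```text
t: 12.28
tcp_pos: [0.4671, -0.1318, 0.2923]
ee_rot: [-0.094, 0.996, 0.0, -0.0]
wrist_force: [1.9, -0.0, 0.6]
finger_gap: 0.0141
grasp_force: 0.9
```

```bash
python3 step.py 3 0 0.17 3 2.2
```

```text
t=12.28 A=-0.0335 q=0.966 tcp_th=-0.050 cmd_th=-0.044 fit A=-0.023 v=0.233 m=1.168 T=0.0040 res=0.0029 F=[ 1.9 -0.   0.6] gap=0.0141
rows [[0.3, -1.4, -0.1], [0.6, -2.7, -0.4], [0.6, -2.8, -0.4]]
th [-0.146, -0.244, -0.25]
pred A [0.005, 0.029, 0.044, 0.051, 0.05, 0.042, 0.032, 0.022, 0.013, 0.007] v [0.21, 0.16, 0.09, 0.02, -0.04, -0.07, -0.08, -0.08, -0.06, -0.04]
```

```bash
sed -i 's/(p\[2\]-1)\/.15/(p[2]-1.2)\/.06/; s/\[M\[0,1\],0.01,1,.008\]/[M[0,1],0.01,1.2,.008]/' step.py
python3 - <<'E'
import json
from h import *
L=json.load(open("log.json")); TH0=-.42
P=[]
for w in ([.3,-1.6,-.2],[.6,-3.2,-.5],[.6,-3.2,-.5]):
    s=np.array(L["off"])+np.array(w)/100+uy*.14*np.sin(TH0)+[0,0,.14*np.cos(TH0)]; P.append([float(np.arctan2(s@uy,s[2])),w])
print(P)
L["plan"]=P; json.dump(L,open("log.json","w"))
E
```

```text
[[-0.16094016611515582, [0.3, -1.6, -0.2]], [-0.2792003782227786, [0.6, -3.2, -0.5]], [-0.2792003782227786, [0.6, -3.2, -0.5]]]
```

Request:
move_arm(
  targets=[
    {"linear": [0.3, -1.6, -0.2], "roll": 0, "hand": 1.45},
    {"linear": [0.6, -3.2, -0.5], "roll": 0, "hand": 1.45},
    {"linear": [0.6, -3.2, -0.5], "roll": 0, "hand": 1.45},
  ],
)

```text
t: 12.7
tcp_pos: [0.473, -0.1641, 0.287]
ee_rot: [-0.094, 0.996, 0.0, -0.0]
wrist_force: [-0.4, 1.5, 0.9]
finger_gap: 0.0145
grasp_force: 0.2
```

```bash
python3 step.py 3 0 0.17 3 2.2
```

```text
t=12.70 A=0.0378 q=0.944 tcp_th=-0.284 cmd_th=-0.279 fit A=0.041 v=0.034 m=1.180 T=0.0042 res=0.0029 F=[-0.4  1.5  0.9] gap=0.0145
rows [[-0.2, 1.4, 0.3], [-0.5, 2.7, 0.5], [-0.6, 3.3, 0.5]]
th [-0.176, -0.08, -0.037]
pred A [0.04, 0.033, 0.024, 0.015, 0.008, 0.003, 0.001, -0.0, -0.0, -0.0] v [-0.04, -0.07, -0.08, -0.07, -0.05, -0.03, -0.01, -0.0, -0.0, 0.0]
```

Well caught: A = 0.04 and almost at rest.

Request:
move_arm(
  targets=[
    {"linear": [-0.2, 1.4, 0.3], "roll": 0, "hand": 1.45},
    {"linear": [-0.5, 2.7, 0.5], "roll": 0, "hand": 1.45},
    {"linear": [-0.6, 3.3, 0.5], "roll": 0, "hand": 1.45},
  ],
)

```text
t: 13.12
tcp_pos: [0.4667, -0.1284, 0.293]
ee_rot: [-0.095, 0.995, -0.0, 0.0]
wrist_force: [-0.3, -0.0, -0.6]
finger_gap: 0.0146
grasp_force: 0.1
```

```bash
python3 step.py 3 0 0.17 3 2.2
```

```text
t=13.12 A=0.0392 q=0.941 tcp_th=-0.026 cmd_th=-0.037 fit A=0.037 v=-0.029 m=1.199 T=0.0053 res=0.0042 F=[-0.3 -0.  -0.6] gap=0.0146
rows [[0.1, -0.5, -0.0], [0.2, -1.1, -0.1], [0.2, -0.8, -0.0]]
th [-0.073, -0.117, -0.095]
pred A [0.034, 0.032, 0.029, 0.025, 0.019, 0.014, 0.01, 0.006, 0.003, 0.002] v [-0.02, -0.02, -0.03, -0.04, -0.04, -0.04, -0.03, -0.03, -0.02, -0.01]
```

```bash
cat > setplan.py <<'E'
import json,sys
from h import *
L=json.load(open("log.json")); TH0=-.42; P=[]
for w in json.loads(sys.argv[1]):
    s=np.array(L["off"])+np.array(w)/100+uy*.14*np.sin(TH0)+[0,0,.14*np.cos(TH0)]; P.append([float(np.arctan2(s@uy,s[2])),w])
L["plan"]=P; json.dump(L,open("log.json","w"))
E
python3 setplan.py "[[0.1,-0.7,0],[0.2,-1.4,-0.1],[0.2,-1.0,-0.1]]"
```

```text
(no output)
```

Request:
move_arm(
  targets=[
    {"linear": [0.1, -0.7, 0], "roll": 0, "hand": 1.35},
    {"linear": [0.2, -1.4, -0.1], "roll": 0, "hand": 1.35},
    {"linear": [0.2, -1.0, -0.1], "roll": 0, "hand": 1.35},
  ],
)

```text
t: 13.55
tcp_pos: [0.469, -0.1409, 0.2915]
ee_rot: [-0.094, 0.996, -0.0, -0.0]
wrist_force: [-4.5, -2.0, 8.4]
finger_gap: 0.0137
grasp_force: 4.4
```

```bash
python3 step.py 3 0 0.17 3 1.5
```

```text
t=13.55 A=0.0632 q=0.922 tcp_th=-0.116 cmd_th=-0.110 fit A=0.066 v=0.070 m=1.192 T=0.0101 res=0.0023 F=[-4.5 -2.   8.4] gap=0.0137
rows [[0.3, -1.4, -0.2], [0.5, -2.7, -0.5], [0.5, -2.6, -0.5]]
th [-0.213, -0.309, -0.303]
pred A [0.075, 0.083, 0.086, 0.082, 0.071, 0.057, 0.042, 0.028, 0.017, 0.009] v [0.08, 0.05, -0.01, -0.06, -0.1, -0.12, -0.12, -0.1, -0.08, -0.05]
```

```bash
python3 setplan.py "[[0.4,-2.0,-0.3],[0.6,-3.4,-0.7],[0.6,-3.4,-0.7]]"
```

Request:
move_arm(
  targets=[
    {"linear": [0.4, -2.0, -0.3], "roll": 0, "hand": 1.35},
    {"linear": [0.6, -3.4, -0.7], "roll": 0, "hand": 1.35},
    {"linear": [0.6, -3.4, -0.7], "roll": 0, "hand": 1.35},
  ],
)

```text
t: 13.98
tcp_pos: [0.4749, -0.1748, 0.2839]
ee_rot: [-0.094, 0.996, 0.0, -0.0]
wrist_force: [-0.5, 1.1, 0.9]
finger_gap: 0.0133
grasp_force: 0.3
```

```bash
python3 step.py 3 0 0.17 3 1.4
```

```text
t=13.97 A=0.0552 q=0.931 tcp_th=-0.363 cmd_th=-0.361 fit A=0.050 v=-0.148 m=1.190 T=0.0079 res=0.0052 F=[-0.5  1.1  0.9] gap=0.0133
rows [[-0.2, 1.4, 0.3], [-0.5, 2.7, 0.6], [-0.7, 4.1, 0.8]]
th [-0.259, -0.161, -0.059]
pred A [0.026, -0.008, -0.047, -0.088, -0.129, -0.166, -0.197, -0.218, -0.226, -0.22] v [-0.23, -0.29, -0.33, -0.33, -0.32, -0.28, -0.21, -0.12, -0.01, 0.09]
```

```bash
sed -i 's/bounds=(-.1,.1)/bounds=(-.2,.2)/; s/np.repeat(d,2)/d/g; s/np.zeros(N\/\/2)/np.zeros(N)/' step.py; python3 setplan.py "[[-0.4,2.4,0.5],[-0.8,4.3,0.9]]"
```

Request:
move_arm(
  targets=[
    {"linear": [-0.4, 2.4, 0.5], "roll": 0, "hand": 1.35},
    {"linear": [-0.8, 4.3, 0.9], "roll": 0, "hand": 1.35},
  ],
)

```text
t: 14.28
tcp_pos: [0.4669, -0.1301, 0.2941]
ee_rot: [-0.094, 0.996, -0.0, 0.0]
wrist_force: [-0.3, -0.2, -0.3]
finger_gap: 0.0133
grasp_force: 0.0
```

```bash
python3 step.py 2 0 0.17 3 1.2; python3 -c "
import json;L=json.load(open('log.json'));print([[round(x,3) for x in r] for r in L['meas'][-9:]])"
```

```text
t=14.28 A=-0.0048 q=0.960 tcp_th=-0.038 cmd_th=-0.043 fit A=-0.020 v=-0.273 m=1.211 T=0.0060 res=0.0034 F=[-0.3 -0.2 -0.3] gap=0.0133
rows [[-0.5, 2.8, -0.3], [-0.9, 5.1, -0.9], [-1.0, 5.3, -0.9]]
th [0.161, 0.334, 0.348]
pred A [-0.053, -0.082, -0.099, -0.101, -0.092, -0.076, -0.058, -0.04, -0.025, -0.014] v [-0.26, -0.19, -0.08, 0.03, 0.11, 0.14, 0.15, 0.13, 0.11, 0.07]
[[11.0, -0.283, 0.16], [11.425, -0.227, 0.227], [11.85, -0.146, 0.164], [12.275, -0.033, -0.05], [12.7, 0.038, -0.284], [13.125, 0.039, -0.026], [13.55, 0.063, -0.116], [13.975, 0.055, -0.363], [14.275, -0.005, -0.038]]
```

Request:
move_arm(
  targets=[
    {"linear": [-0.5, 2.8, -0.3], "roll": 0, "hand": 1.2},
    {"linear": [-0.9, 5.1, -0.9], "roll": 0, "hand": 1.2},
  ],
)

```text
t: 14.58
tcp_pos: [0.4584, -0.0788, 0.2856]
ee_rot: [-0.095, 0.996, -0.0, 0.001]
wrist_force: [-0.8, 4.4, 16.1]
finger_gap: 0.012
grasp_force: 9.4
```

```bash
python3 step.py 2 0 0.17 3 1.2;python3 -c "
from workcell import *
o=get_obs();print(o['grasp_force'],o['tcp_pos'])"
```

```text
t=14.57 A=-0.0473 q=0.959 tcp_th=0.330 cmd_th=0.334 fit A=-0.050 v=0.002 m=1.186 T=0.0136 res=0.0034 F=[-0.8  4.4 16.1] gap=0.0120
rows [[0.5, -2.7, 0.7], [1.0, -5.4, 0.8], [1.5, -8.1, 0.3]]
th [0.131, -0.066, -0.266]
pred A [-0.04, -0.017, 0.009, 0.031, 0.044, 0.047, 0.043, 0.034, 0.024, 0.015] v [0.14, 0.21, 0.21, 0.15, 0.06, -0.01, -0.06, -0.08, -0.08, -0.07]
9.118867367506027 [ 0.45753661 -0.07655377  0.28480239]
```

```bash
cat > fit.py <<'E'
import json
from ctl import *
L=json.load(open("log.json")); M=np.array(L["meas"]); M=M[M[:,0]>10.1]; a=np.array(L["kn"])
def mkf(lag,slack,bias):
    T_,H=[a[0,0]],[a[0,1]]
    for x,y in a[1:]:
        if x-.125>T_[-1]+1e-6: T_.append(x-.125);H.append(H[-1])
        T_.append(x);H.append(y)
    T_=np.array(T_)+lag; return lambda t:np.interp(t,T_,H)
def simg(A,v,tt,th,G,I,T,sl):
    out=[];t=tt[0];h=.005
    for te in tt:
        while t<te-1e-9:
            l=th(t)-A; l=l-sl*np.tanh(l/.03)
            acc=(G*np.sin(A)+K*l+T-C*v)/I; v+=acc*h;A+=v*h;t+=h
        out.append(A)
    return np.array(out)
W=4; segs=[M[i:i+W] for i in range(0,len(M)-W+1,1)]
def res(p,full=False):
    G,I,T,lag,sl=p[:5]; th=mkf(lag,sl,0); r=[]
    for s in segs:
        g=lambda q:simg(q[0],q[1],s[:,0],th,G,I,T,sl)-s[:,1]
        # linear in q approx: Gauss-Newton 2 its
        q=np.array([s[0,1],(s[1,1]-s[0,1])/(s[1,0]-s[0,0])])
        for _ in range(2):
            e=g(q); J=np.c_[(g(q+[1e-4,0])-e)/1e-4,(g(q+[0,1e-4])-e)/1e-4]; q=q-np.linalg.lstsq(J,e,rcond=None)[0]
        r.append(g(q)/.003)
    r=np.concatenate(r)
    return np.r_[r,(G/.196-1.2)/.15,(I/.0327-G/.196)/.1,(T-.008)/.01,(lag-.02)/.05,sl/.03]
for free in ("all",):
    s=least_squares(res,[.235,.039,.008,.03,.0],x_scale=[.02,.004,.01,.02,.01],diff_step=1e-3,max_nfev=15)
    print(s.x,s.cost,np.sqrt(np.diag(np.linalg.inv(s.jac.T@s.jac))),np.abs(s.fun[:-5]).max()*.003)
print(2*res([.235,.039,.008,.04,0])@res([.235,.039,.008,.04,0])/4)
E
python3 fit.py
```

```text
[ 0.23878089  0.03623273  0.00823336 -0.03129962  0.00578237] 7.394961522333983 [0.00601668 0.00189267 0.00061624 0.00882245 0.00859947] 0.004614623151032671
58.63031241726852
```

```bash
sed -i 's/LAG=.12,.008,.04/LAG=.12,.008,0./; s/.0327\*m/.0305*m/' ctl.py
sed -i 's/(p\[2\]-1.2)\/.06/(p[2]-1.215)\/.03/; s/(p\[3\]-.008)\/.015/(p[3]-.008)\/.004/; s/T_.append(x);H.append(y)/T_+=[x-.06,x];H+=[y,y]/' step.py
python3 step.py 0 0 0.17 2 2.2
```

```text
t=14.62 A=-0.0471 q=0.960 tcp_th=0.348 cmd_th=0.334 fit A=-0.043 v=0.104 m=1.215 T=0.0089 res=0.0021 F=[ 2.1  6.3 11.8] gap=0.0119
rows [[0.5, -2.7, 0.7], [1.0, -5.4, 0.8]]
th [0.131, -0.066]
pred A [-0.023, 0.003, 0.026, 0.041, 0.046, 0.043, 0.035, 0.026, 0.017, 0.01] v [0.19, 0.21, 0.16, 0.08, 0.01, -0.04, -0.07, -0.08, -0.07, -0.05]
```

```bash
sed -i 's/bounds=(-.2,.2)/bounds=(-.3,.3)/' step.py; python3 setplan.py "[[0.8,-4.1,0.8],[1.1,-5.6,0.7]]"
```

Request:
move_arm(
  targets=[
    {"linear": [0.8, -4.1, 0.8], "roll": 0, "hand": 1.2},
    {"linear": [1.1, -5.6, 0.7], "roll": 0, "hand": 1.2},
  ],
)

```text
t: 14.92
tcp_pos: [0.4699, -0.1371, 0.2926]
ee_rot: [-0.094, 0.996, -0.001, 0.001]
wrist_force: [1.4, 0.1, 10.6]
finger_gap: 0.0119
grasp_force: 6.1
```

```bash
python3 step.py 2 0 0.17 3 2.2
```

```text
t=14.93 A=-0.0087 q=0.960 tcp_th=-0.091 cmd_th=-0.082 fit A=-0.001 v=0.144 m=1.221 T=0.0085 res=0.0020 F=[ 1.4  0.1 10.6] gap=0.0119
rows [[0.2, -1.5, -0.1], [0.3, -2.0, -0.2], [0.3, -1.7, -0.2]]
th [-0.19, -0.227, -0.206]
pred A [0.015, 0.025, 0.029, 0.028, 0.023, 0.018, 0.013, 0.008, 0.005, 0.002] v [0.11, 0.05, 0.01, -0.02, -0.04, -0.04, -0.04, -0.03, -0.02, -0.01]
```

Request:
move_arm(
  targets=[
    {"linear": [0.2, -1.5, -0.1], "roll": 0, "hand": 1.2},
    {"linear": [0.3, -2.0, -0.2], "roll": 0, "hand": 1.2},
    {"linear": [0.3, -1.7, -0.2], "roll": 0, "hand": 1.2},
  ],
)

```text
t: 15.35
tcp_pos: [0.472, -0.1532, 0.2898]
ee_rot: [-0.094, 0.996, -0.0, -0.0]
wrist_force: [-5.0, -4.4, 15.2]
finger_gap: 0.0118
grasp_force: 7.6
```

```bash
python3 step.py 3 0 0.17 3 2.2
```

```text
t=15.35 A=0.0277 q=0.953 tcp_th=-0.205 cmd_th=-0.206 fit A=0.028 v=-0.010 m=1.225 T=0.0085 res=0.0021 F=[-5.  -4.4 15.2] gap=0.0118
rows [[-0.2, 0.8, 0.2], [-0.3, 1.4, 0.2], [-0.4, 1.8, 0.3]]
th [-0.146, -0.103, -0.073]
pred A [0.025, 0.019, 0.014, 0.009, 0.005, 0.003, 0.001, 0.0, -0.0, -0.0] v [-0.04, -0.05, -0.04, -0.03, -0.02, -0.02, -0.01, -0.0, -0.0, -0.0]
```

The model now predicts very well: 0.028 predicted against 0.0277 measured.

Request:
move_arm(
  targets=[
    {"linear": [-0.2, 0.8, 0.2], "roll": 0, "hand": 1.2},
    {"linear": [-0.3, 1.4, 0.2], "roll": 0, "hand": 1.2},
    {"linear": [-0.4, 1.8, 0.3], "roll": 0, "hand": 1.2},
  ],
)

```text
t: 15.78
tcp_pos: [0.4682, -0.1344, 0.2932]
ee_rot: [-0.095, 0.996, -0.0, 0.001]
wrist_force: [0.5, -0.9, 9.5]
finger_gap: 0.0119
grasp_force: 4.0
```

```bash
python3 step.py 3 0 0.17 4 2.2
```

```text
t=15.78 A=0.0085 q=0.960 tcp_th=-0.070 cmd_th=-0.073 fit A=0.006 v=-0.056 m=1.216 T=0.0080 res=0.0009 F=[ 0.5 -0.9  9.5] gap=0.0119
rows [[-0.1, 0.6, 0.0], [-0.1, 0.8, 0.0], [-0.1, 0.7, 0.0], [-0.1, 0.6, 0.0]]
th [-0.03, -0.016, -0.023, -0.03]
pred A [-0.001, -0.005, -0.007, -0.007, -0.007, -0.005, -0.004, -0.002, -0.001, -0.001] v [-0.04, -0.03, -0.01, 0.0, 0.01, 0.01, 0.01, 0.01, 0.01, 0.0]
```

Request:
move_arm(
  targets=[
    {"linear": [-0.1, 0.6, 0.0], "roll": 0, "hand": 1.2},
    {"linear": [-0.1, 0.8, 0.0], "roll": 0, "hand": 1.2},
    {"linear": [-0.1, 0.7, 0.0], "roll": 0, "hand": 1.2},
    {"linear": [-0.1, 0.6, 0.0], "roll": 0, "hand": 1.2},
  ],
)

```text
t: 16.32
tcp_pos: [0.4672, -0.1285, 0.2931]
ee_rot: [-0.095, 0.996, -0.0, 0.001]
wrist_force: [0.9, -0.9, 10.9]
finger_gap: 0.0116
grasp_force: 7.2
```

```bash
python3 step.py 4 0 0.17 5 2.2
```

```text
t=16.32 A=0.0074 q=0.960 tcp_th=-0.028 cmd_th=-0.030 fit A=0.008 v=0.042 m=1.221 T=0.0085 res=0.0029 F=[ 0.9 -0.9 10.9] gap=0.0116
rows [[0.2, -1.1, -0.1], [0.3, -1.5, -0.1], [0.3, -1.5, -0.1], [0.2, -1.3, -0.1], [0.2, -1.0, -0.1]]
th [-0.11, -0.139, -0.139, -0.124, -0.103]
pred A [0.014, 0.017, 0.018, 0.017, 0.015, 0.011, 0.008, 0.005, 0.003, 0.002] v [0.04, 0.02, -0.0, -0.02, -0.02, -0.03, -0.02, -0.02, -0.01, -0.01]
```

Request:
move_arm(
  targets=[
    {"linear": [0.2, -1.1, -0.1], "roll": 0, "hand": 1.2},
    {"linear": [0.3, -1.5, -0.1], "roll": 0, "hand": 1.2},
    {"linear": [0.3, -1.5, -0.1], "roll": 0, "hand": 1.2},
    {"linear": [0.2, -1.3, -0.1], "roll": 0, "hand": 1.2},
  ],
)

```text
t: 16.88
tcp_pos: [0.4695, -0.1416, 0.292]
ee_rot: [-0.094, 0.996, -0.0, 0.001]
wrist_force: [4.2, -0.1, 8.9]
finger_gap: 0.0124
grasp_force: 6.5
```

```bash
python3 step.py 4 0 0.17 5 2.2
```

```text
t=16.88 A=0.0287 q=0.950 tcp_th=-0.121 cmd_th=-0.124 fit A=0.029 v=0.007 m=1.213 T=0.0091 res=0.0021 F=[ 4.2 -0.1  8.9] gap=0.0124
rows [[0.1, -0.3, -0.0], [0.1, -0.2, -0.0], [0.0, 0.0, 0.0], [-0.0, 0.3, 0.0], [-0.1, 0.5, 0.1]]
th [-0.146, -0.139, -0.124, -0.103, -0.087]
pred A [0.029, 0.027, 0.023, 0.019, 0.014, 0.01, 0.007, 0.004, 0.002, 0.001] v [-0.01, -0.02, -0.03, -0.04, -0.04, -0.03, -0.02, -0.02, -0.01, -0.01]
```

```bash
python3 setplan.py "[[0.1,-0.5,0],[0.1,-0.4,0],[0,-0.2,0],[0,0.1,0]]"
```

Request:
move_arm(
  targets=[
    {"linear": [0.1, -0.5, 0], "roll": 0, "hand": 1.2},
    {"linear": [0.1, -0.4, 0], "roll": 0, "hand": 1.2},
    {"linear": [0, -0.2, 0], "roll": 0, "hand": 1.2},
    {"linear": [0, 0.1, 0], "roll": 0, "hand": 1.2},
  ],
)

```text
t: 17.42
tcp_pos: [0.4691, -0.1408, 0.292]
ee_rot: [-0.094, 0.996, -0.0, 0.0]
wrist_force: [-2.4, -2.6, 15.2]
finger_gap: 0.012
grasp_force: 7.7
```

```bash
python3 step.py 4 0 0.17 5 2.2
```

```text
t=17.43 A=0.0068 q=0.959 tcp_th=-0.115 cmd_th=-0.117 fit A=0.004 v=-0.076 m=1.212 T=0.0090 res=0.0022 F=[-2.4 -2.6 15.2] gap=0.0120
rows [[-0.2, 1.2, 0.1], [-0.3, 1.7, 0.1], [-0.3, 1.7, 0.1], [-0.2, 1.4, 0.1], [-0.2, 1.1, 0.1]]
th [-0.03, 0.007, 0.007, -0.016, -0.037]
pred A [-0.005, -0.012, -0.015, -0.015, -0.013, -0.011, -0.008, -0.005, -0.003, -0.002] v [-0.07, -0.04, -0.01, 0.01, 0.02, 0.02, 0.02, 0.02, 0.01, 0.01]
```

Request:
move_arm(
  targets=[
    {"linear": [-0.2, 1.2, 0.1], "roll": 0, "hand": 1.2},
    {"linear": [-0.3, 1.7, 0.1], "roll": 0, "hand": 1.2},
    {"linear": [-0.3, 1.7, 0.1], "roll": 0, "hand": 1.2},
    {"linear": [-0.2, 1.4, 0.1], "roll": 0, "hand": 1.2},
  ],
)

```text
t: 17.98
tcp_pos: [0.4667, -0.1265, 0.2931]
ee_rot: [-0.095, 0.996, -0.0, -0.0]
wrist_force: [-3.4, -1.2, 13.2]
finger_gap: 0.012
grasp_force: 9.2
```

```bash
python3 step.py 4 0 0.17 5 2.2
```

```text
t=17.98 A=-0.0039 q=0.960 tcp_th=-0.013 cmd_th=-0.016 fit A=-0.003 v=0.041 m=1.213 T=0.0094 res=0.0030 F=[-3.4 -1.2 13.2] gap=0.0120
rows [[0.2, -1.0, -0.0], [0.3, -1.5, -0.1], [0.3, -1.6, -0.1], [0.2, -1.5, -0.1], [0.2, -1.3, -0.1]]
th [-0.088, -0.125, -0.132, -0.124, -0.11]
pred A [0.003, 0.007, 0.01, 0.011, 0.01, 0.008, 0.006, 0.004, 0.002, 0.001] v [0.04, 0.03, 0.01, -0.0, -0.01, -0.02, -0.02, -0.01, -0.01, -0.01]
```

Request:
move_arm(
  targets=[
    {"linear": [0.2, -1.0, 0.0], "roll": 0, "hand": 1.2},
    {"linear": [0.3, -1.5, -0.1], "roll": 0, "hand": 1.2},
    {"linear": [0.3, -1.6, -0.1], "roll": 0, "hand": 1.2},
    {"linear": [0.2, -1.5, -0.1], "roll": 0, "hand": 1.2},
  ],
)

```text
t: 18.52
tcp_pos: [0.4694, -0.1418, 0.2919]
ee_rot: [-0.094, 0.996, -0.0, 0.001]
wrist_force: [4.7, 0.0, 8.4]
finger_gap: 0.012
grasp_force: 7.0
```

```bash
python3 step.py 4 0 0.17 5 2.2
```

```text
t=18.52 A=0.0064 q=0.958 tcp_th=-0.122 cmd_th=-0.124 fit A=0.006 v=-0.014 m=1.217 T=0.0095 res=0.0027 F=[4.7 0.  8.4] gap=0.0120
rows [[-0.0, 0.5, 0.1], [-0.1, 0.7, 0.1], [-0.1, 0.8, 0.1], [-0.1, 0.8, 0.1], [-0.1, 0.8, 0.1]]
th [-0.088, -0.073, -0.066, -0.066, -0.066]
pred A [0.004, 0.002, -0.0, -0.001, -0.002, -0.002, -0.001, -0.001, -0.001, -0.0] v [-0.02, -0.02, -0.01, -0.01, -0.0, 0.0, 0.0, 0.0, 0.0, 0.0]
```

Very calm now; on for 5 rows.

Request:
move_arm(
  targets=[
    {"linear": [0.0, 0.5, 0.1], "roll": 0, "hand": 1.2},
    {"linear": [-0.1, 0.7, 0.1], "roll": 0, "hand": 1.2},
    {"linear": [-0.1, 0.8, 0.1], "roll": 0, "hand": 1.2},
    {"linear": [-0.1, 0.8, 0.1], "roll": 0, "hand": 1.2},
    {"linear": [-0.1, 0.8, 0.1], "roll": 0, "hand": 1.2},
  ],
)

```text
t: 19.2
tcp_pos: [0.468, -0.1336, 0.2928]
ee_rot: [-0.094, 0.996, -0.0, 0.0]
wrist_force: [-0.0, -0.3, 9.0]
finger_gap: 0.012
grasp_force: 7.0
```

```bash
python3 step.py 5 0 0.17 5 2.2
```

```text
t=19.20 A=-0.0057 q=0.961 tcp_th=-0.064 cmd_th=-0.066 fit A=-0.007 v=-0.015 m=1.216 T=0.0090 res=0.0015 F=[-0.  -0.3  9. ] gap=0.0120
rows [[-0.1, 0.2, 0.0], [-0.1, 0.3, 0.0], [-0.0, 0.2, -0.0], [-0.0, 0.1, -0.0], [-0.0, -0.0, -0.0]]
th [-0.051, -0.044, -0.052, -0.059, -0.066]
pred A [-0.008, -0.009, -0.008, -0.007, -0.006, -0.004, -0.003, -0.002, -0.001, -0.001] v [-0.01, -0.0, 0.01, 0.01, 0.01, 0.01, 0.01, 0.01, 0.01, 0.0]
```

Request:
move_arm(
  targets=[
    {"linear": [-0.1, 0.2, 0], "roll": 0, "hand": 1.2},
    {"linear": [-0.1, 0.3, 0], "roll": 0, "hand": 1.2},
    {"linear": [0, 0.2, 0], "roll": 0, "hand": 1.2},
    {"linear": [0, 0.1, 0], "roll": 0, "hand": 1.2},
    {"linear": [0, 0, 0], "roll": 0, "hand": 1.2},
  ],
)

```text
t: 19.88
tcp_pos: [0.468, -0.1336, 0.2929]
ee_rot: [-0.094, 0.996, -0.0, 0.0]
wrist_force: [0.5, -0.6, 8.3]
finger_gap: 0.012
grasp_force: 6.5
```

```bash
python3 step.py 5 0 0.17 5 2.2
```

```text
t=19.88 A=-0.0025 q=0.960 tcp_th=-0.064 cmd_th=-0.066 fit A=-0.001 v=0.022 m=1.216 T=0.0093 res=0.0008 F=[ 0.5 -0.6  8.3] gap=0.0120
rows [[0.1, -0.3, -0.0], [0.1, -0.5, -0.1], [0.1, -0.5, -0.1], [0.1, -0.4, -0.0], [0.1, -0.3, -0.0]]
th [-0.088, -0.103, -0.103, -0.095, -0.088]
pred A [0.001, 0.003, 0.004, 0.004, 0.004, 0.003, 0.002, 0.001, 0.001, 0.0] v [0.02, 0.01, 0.0, -0.0, -0.01, -0.01, -0.01, -0.01, -0.0, -0.0]
```

One more hold for margin, then start down.

Request:
move_arm(
  targets=[
    {"linear": [0.1, -0.3, 0], "roll": 0, "hand": 1.2},
    {"linear": [0.1, -0.5, -0.1], "roll": 0, "hand": 1.2},
    {"linear": [0.1, -0.5, -0.1], "roll": 0, "hand": 1.2},
    {"linear": [0.1, -0.4, 0], "roll": 0, "hand": 1.2},
    {"linear": [0.1, -0.3, 0], "roll": 0, "hand": 1.2},
  ],
)

```text
t: 20.55
tcp_pos: [0.4687, -0.1365, 0.2926]
ee_rot: [-0.094, 0.996, -0.0, -0.0]
wrist_force: [-1.7, -1.1, 9.3]
finger_gap: 0.0122
grasp_force: 6.6
```

```bash
python3 step.py 5 -0.42 0.13 4 2.2
```

```text
t=20.55 A=-0.0059 q=0.960 tcp_th=-0.085 cmd_th=-0.088 fit A=-0.007 v=-0.032 m=1.215 T=0.0088 res=0.0008 F=[-1.7 -1.1  9.3] gap=0.0122
rows [[0.1, -0.9, -0.1], [0.1, -1.0, -0.2], [0.1, -0.6, -0.1], [-0.0, -0.1, -0.0]]
th [-0.153, -0.161, -0.132, -0.095]
pred A [-0.013, -0.023, -0.037, -0.056, -0.077, -0.1, -0.123, -0.145, -0.166, -0.183] v [-0.06, -0.1, -0.13, -0.16, -0.18, -0.18, -0.18, -0.17, -0.15, -0.13]
```

Request:
move_arm(
  targets=[
    {"linear": [0.1, -0.9, -0.1], "roll": 0, "hand": 1.2},
    {"linear": [0.1, -1.0, -0.2], "roll": 0, "hand": 1.2},
    {"linear": [0.1, -0.6, -0.1], "roll": 0, "hand": 1.2},
    {"linear": [0, -0.1, 0], "roll": 0, "hand": 1.2},
  ],
)

```text
t: 21.1
tcp_pos: [0.4686, -0.1377, 0.2927]
ee_rot: [-0.094, 0.996, -0.0, -0.0]
wrist_force: [-0.8, -1.3, 5.1]
finger_gap: 0.0122
grasp_force: 4.9
```

```bash
python3 step.py 4 -0.42 0.15 3 2.2
```

```text
t=21.10 A=-0.0443 q=0.959 tcp_th=-0.093 cmd_th=-0.095 fit A=-0.052 v=-0.146 m=1.216 T=0.0093 res=0.0023 F=[-0.8 -1.3  5.1] gap=0.0122
rows [[-0.2, 0.7, 0.0], [-0.3, 1.2, 0.0], [-0.3, 1.5, 0.0]]
th [-0.044, -0.007, 0.014]
pred A [-0.071, -0.092, -0.112, -0.133, -0.154, -0.176, -0.197, -0.219, -0.239, -0.257] v [-0.16, -0.16, -0.17, -0.17, -0.17, -0.17, -0.17, -0.17, -0.16, -0.13]
```

Request:
move_arm(
  targets=[
    {"linear": [-0.2, 0.7, 0], "roll": 0, "hand": 1.2},
    {"linear": [-0.3, 1.2, 0], "roll": 0, "hand": 1.2},
    {"linear": [-0.3, 1.5, 0], "roll": 0, "hand": 1.2},
  ],
)

```text
t: 21.52
tcp_pos: [0.4658, -0.1225, 0.2931]
ee_rot: [-0.095, 0.996, -0.0, 0.0]
wrist_force: [-4.4, -1.5, 15.8]
finger_gap: 0.0114
grasp_force: 9.2
```

```bash
python3 step.py 3 -0.42 0.15 3 2.2
```

```text
t=21.52 A=-0.1064 q=0.946 tcp_th=0.015 cmd_th=0.014 fit A=-0.114 v=-0.146 m=1.215 T=0.0099 res=0.0007 F=[-4.4 -1.5 15.8] gap=0.0114
rows [[-0.0, 0.1, 0.0], [-0.1, 0.3, 0.0], [-0.1, 0.5, -0.0]]
th [0.021, 0.036, 0.05]
pred A [-0.132, -0.151, -0.171, -0.191, -0.212, -0.234, -0.257, -0.279, -0.3, -0.318] v [-0.15, -0.15, -0.16, -0.17, -0.17, -0.18, -0.18, -0.17, -0.16, -0.14]
```

Request:
move_arm(
  targets=[
    {"linear": [0, 0.1, 0], "roll": 0, "hand": 1.2},
    {"linear": [-0.1, 0.3, 0], "roll": 0, "hand": 1.2},
    {"linear": [-0.1, 0.5, 0], "roll": 0, "hand": 1.2},
  ],
)

```text
t: 21.95
tcp_pos: [0.4649, -0.1176, 0.293]
ee_rot: [-0.094, 0.996, -0.0, 0.0]
wrist_force: [-3.2, -1.0, 13.1]
finger_gap: 0.0119
grasp_force: 8.7
```

```bash
python3 step.py 3 -0.42 0.15 4 2.2
```

```text
t=21.95 A=-0.1709 q=0.954 tcp_th=0.050 cmd_th=0.050 fit A=-0.179 v=-0.166 m=1.215 T=0.0099 res=0.0007 F=[-3.2 -1.  13.1] gap=0.0119
rows [[-0.1, 0.7, -0.1], [-0.2, 1.1, -0.1], [-0.3, 1.5, -0.2], [-0.3, 1.7, -0.2]]
th [0.101, 0.131, 0.161, 0.175]
pred A [-0.2, -0.221, -0.241, -0.259, -0.277, -0.294, -0.311, -0.328, -0.347, -0.368] v [-0.17, -0.16, -0.15, -0.14, -0.14, -0.13, -0.14, -0.14, -0.16, -0.18]
```

Request:
move_arm(
  targets=[
    {"linear": [-0.1, 0.7, -0.1], "roll": 0, "hand": 1.2},
    {"linear": [-0.2, 1.1, -0.1], "roll": 0, "hand": 1.2},
    {"linear": [-0.3, 1.5, -0.2], "roll": 0, "hand": 1.2},
    {"linear": [-0.3, 1.7, -0.2], "roll": 0, "hand": 1.2},
  ],
)

```text
t: 22.5
tcp_pos: [0.462, -0.1004, 0.2913]
ee_rot: [-0.095, 0.996, -0.0, 0.0]
wrist_force: [-2.3, 1.7, 16.3]
finger_gap: 0.0124
grasp_force: 8.9
```

```bash
python3 step.py 4 -0.42 0.13 4 2.2
```

```text
t=22.50 A=-0.2389 q=0.939 tcp_th=0.173 cmd_th=0.175 fit A=-0.245 v=-0.093 m=1.201 T=0.0104 res=0.0034 F=[-2.3  1.7 16.3] gap=0.0124
rows [[0.1, -0.7, 0.1], [0.1, -0.8, 0.1], [0.1, -0.7, 0.1], [0.0, -0.3, 0.1]]
th [0.124, 0.117, 0.124, 0.153]
pred A [-0.256, -0.269, -0.283, -0.3, -0.318, -0.336, -0.355, -0.372, -0.387, -0.399] v [-0.09, -0.11, -0.13, -0.14, -0.15, -0.15, -0.14, -0.13, -0.11, -0.09]
```

Request:
move_arm(
  targets=[
    {"linear": [0.1, -0.7, 0.1], "roll": 0, "hand": 1.2},
    {"linear": [0.1, -0.8, 0.1], "roll": 0, "hand": 1.2},
    {"linear": [0.1, -0.7, 0.1], "roll": 0, "hand": 1.2},
    {"linear": [0, -0.3, 0.1], "roll": 0, "hand": 1.2},
  ],
)

```text
t: 23.05
tcp_pos: [0.4623, -0.1036, 0.292]
ee_rot: [-0.094, 0.996, -0.0, 0.001]
wrist_force: [3.3, 1.0, 7.8]
finger_gap: 0.0119
grasp_force: 5.3
```

```bash
python3 step.py 4 -0.42 0.13 4 2.2
```

```text
t=23.05 A=-0.3151 q=0.896 tcp_th=0.149 cmd_th=0.153 fit A=-0.323 v=-0.178 m=1.219 T=0.0106 res=0.0041 F=[3.3 1.  7.8] gap=0.0119
rows [[-0.2, 1.2, -0.3], [-0.3, 1.8, -0.5], [-0.4, 2.0, -0.5], [-0.4, 2.1, -0.5]]
th [0.242, 0.288, 0.302, 0.309]
pred A [-0.345, -0.367, -0.386, -0.404, -0.42, -0.42, -0.42, -0.42, -0.42, -0.42] v [-0.18, -0.16, -0.15, -0.13, 0.0, 0.0, 0.0, 0.0, 0.0, 0.0]
```

```bash
python3 setplan.py "[[-0.3,1.4,-0.3],[-0.4,2.0,-0.5],[-0.4,2.2,-0.5]]"
```

Request:
move_arm(
  targets=[
    {"linear": [-0.3, 1.4, -0.3], "roll": 0, "hand": 1.2},
    {"linear": [-0.4, 2.0, -0.5], "roll": 0, "hand": 1.2},
    {"linear": [-0.4, 2.2, -0.5], "roll": 0, "hand": 1.2},
  ],
)

```text
t: 23.48
tcp_pos: [0.4578, -0.081, 0.2867]
ee_rot: [-0.095, 0.996, 0.0, 0.0]
wrist_force: [0.1, 0.8, 5.8]
finger_gap: 0.012
grasp_force: 5.4
```

```bash
python3 step.py 3 -0.43 0.13 4 2.2
```

```text
t=23.48 A=-0.3857 q=0.955 tcp_th=0.314 cmd_th=0.316 fit A=-0.392 v=-0.130 m=1.215 T=0.0102 res=0.0042 F=[0.1 0.8 5.8] gap=0.0120
rows [[-0.0, 0.0, -0.1], [0.0, -0.1, -0.1], [0.0, -0.2, -0.0], [0.0, -0.2, -0.0]]
th [0.318, 0.311, 0.302, 0.302]
pred A [-0.408, -0.42, -0.42, -0.42, -0.42, -0.42, -0.42, -0.42, -0.42, -0.42] v [-0.11, 0.0, 0.0, -0.0, 0.0, 0.0, 0.0, 0.0, 0.0, 0.0]
```

```bash
python3 setplan.py "[[0,0,0],[0,0,0],[0,-0.1,0],[0,-0.2,0]]"
```

Request:
move_arm(
  targets=[
    {"linear": [0, 0, 0], "roll": 0, "hand": 1.2},
    {"linear": [0, 0, 0], "roll": 0, "hand": 1.2},
    {"linear": [0, -0.1, 0], "roll": 0, "hand": 1.2},
    {"linear": [0, -0.2, 0], "roll": 0, "hand": 1.2},
  ],
)

```text
t: 24.02
tcp_pos: [0.4581, -0.0833, 0.287]
ee_rot: [-0.095, 0.996, 0.0, 0.0]
wrist_force: [0.5, 3.9, 14.8]
finger_gap: 0.0119
grasp_force: 9.1
```

```bash
python3 step.py 4 -0.42 0.13 12 2.2 0.25,0.2,0.14,0.08,0.02,-0.05,-0.12,-0.2,-0.27,-0.34,-0.39,-0.42
```

```text
t=24.02 A=-0.4189 q=0.979 tcp_th=0.298 cmd_th=0.302 fit A=-0.420 v=-0.000 m=1.208 T=0.0092 res=0.0023 F=[ 0.5  3.9 14.8] gap=0.0119
rows [[0.2, -0.7, 0.2], [0.3, -1.4, 0.3], [0.5, -2.2, 0.5], [0.6, -3.0, 0.6], [0.8, -3.8, 0.6], [1.0, -4.8, 0.6], [1.1, -5.7, 0.5], [1.3, -6.8, 0.3], [1.5, -7.8, 0.1], [1.7, -8.7, -0.2], [1.8, -9.3, -0.4], [1.9, -9.7, -0.6]]
th [0.249, 0.198, 0.137, 0.08, 0.021, -0.052, -0.117, -0.198, -0.272, -0.342, -0.387, -0.42]
pred A [-0.42, -0.42, -0.42, -0.42, -0.42, -0.42, -0.42, -0.42, -0.42, -0.42] v [0.0, 0.0, 0.0, 0.0, 0.0, 0.0, 0.0, 0.0, 0.0, 0.0]
```

The arm is down on its stop. Next I'll bring the lever back to parallel.

Request:
move_arm(
  targets=[
    {"linear": [0.2, -0.7, 0.2], "roll": 0, "hand": 1.2},
    {"linear": [0.3, -1.4, 0.3], "roll": 0, "hand": 1.2},
    {"linear": [0.5, -2.2, 0.5], "roll": 0, "hand": 1.2},
    {"linear": [0.6, -3.0, 0.6], "roll": 0, "hand": 1.2},
    {"linear": [0.8, -3.8, 0.6], "roll": 0, "hand": 1.2},
    {"linear": [1.0, -4.8, 0.6], "roll": 0, "hand": 1.2},
    {"linear": [1.1, -5.7, 0.5], "roll": 0, "hand": 1.3},
    {"linear": [1.3, -6.8, 0.3], "roll": 0, "hand": 1.4},
    {"linear": [1.5, -7.8, 0.1], "roll": 0, "hand": 1.5},
    {"linear": [1.7, -8.7, -0.2], "roll": 0, "hand": 1.5},
    {"linear": [1.8, -9.3, -0.4], "roll": 0, "hand": 1.5},
    {"linear": [1.9, -9.7, -0.6], "roll": 0, "hand": 1.5},
    {"linear": [1.9, -9.7, -0.6], "roll": 0, "hand": 1.5},
    {"linear": [1.9, -9.7, -0.6], "roll": 0, "hand": 2},
    {"linear": [1.9, -9.7, -0.6], "roll": 0, "hand": 3},
    {"linear": [1.9, -9.7, -0.6], "roll": 0, "hand": 5},
    {"linear": [1.9, -9.7, -0.6], "roll": 0, "hand": 6},
    {"linear": [1.9, -9.7, -0.6], "roll": 0, "hand": 6},
    {"linear": [1.9, -9.7, -0.6], "roll": 0, "hand": 6},
  ],
)

```text
t: 26.45
tcp_pos: [0.477, -0.1808, 0.2806]
ee_rot: [-0.094, 0.996, 0.0, -0.0]
wrist_force: [-0.1, 0.3, 0.6]
finger_gap: 0.06
grasp_force: 0.0
```

Request:
move_arm(
  targets=[
    {"linear": [0, 0, 1], "roll": 0, "hand": 6},
    {"linear": [0, 0, 3], "roll": 0, "hand": 6},
    {"linear": [0, 0, 6], "roll": 0, "hand": 6},
    {"linear": [0, 0, 10], "roll": 0, "hand": 6},
    {"linear": [0, 0, 13], "roll": 0, "hand": 6},
    {"linear": [0, 0, 13], "roll": 0, "hand": 6},
    {"linear": [0, 0, 13], "roll": 0, "hand": 6},
    {"linear": [0, 0, 13], "roll": 0, "hand": 6},
  ],
)

```text
t: 27.45
tcp_pos: [0.4766, -0.1807, 0.4098]
ee_rot: [-0.094, 0.996, 0.0, -0.001]
wrist_force: [-0.0, 0.8, -0.8]
finger_gap: 0.06
grasp_force: 0.0
```

Run:
```python
from ctl import *
s=snapshot("scene"); print(angle(s),get_obs()["t"],get_obs()["tcp_pos"])
a=S0["frame"][200:360,220:420]; b=s["frame"][200:360,220:420]
cv2.imwrite("pics/end.png",np.hstack([cv2.resize(x,(400,320),interpolation=cv2.INTER_CUBIC) for x in (a,b)])[:,:,::-1])
```

```text
(np.float64(-0.41910200120647645), 0.9946491718292236, array([0.1065459 , 0.01277374])) 27.5 [ 0.47667409 -0.18068889  0.40984382]
```

View pics/end.png

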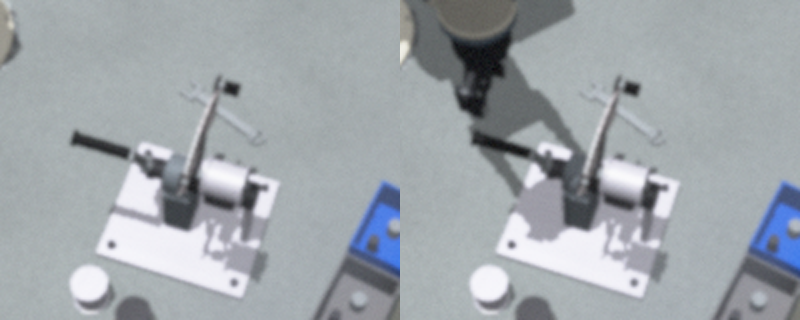

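The start (left) and end (right) views match: the handle runs (475,138) to (530,155), the roller is at (625,183), and the gripper is clear. Handing in.

```bash
python3 -c "
from workcell import *
print(hand_in())"
```

```text
the job is handed in; nothing more can be done
None
```

The job is handed in, with no verdict returned: camera readings put the dancer within ±0.07 rad of the middle mark from about 12.3 to 21 s (steadiest from 14.6 s). It was then let down at roughly 0.1 rad/s onto its starting stop, and the lever is released and parallel again.

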